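File a slide box and lock the follower

TASK

File the slide box that stands by itself on the bench: stand it gently in the steel tray, between the other three and the follower, facing as they do. Then squeeze the follower's release lever, hold it squeezed while you slide the follower up until all four boxes stand close together, and let go so that its catch drops into the last notch that fits. There is glass in the boxes, so neither drop them nor press hard on them, and leave everything else on the bench where it is.

Things in the scene. Friction and masses are not known exactly. Their poses are not given: they have to be found in the camera images.
- tray: grey open steel filing tray, fixed to the bench: 114 (its x) x 338 (its y, long axis) x 48 mm, walls 3 mm. Origin: centre of its underside, z up. Inside 108 mm wide, from y = -166 mm (pack end, wall 70 mm high, three boxes standing at it) to +166 mm. Boxes stand on two runners whose tops are 11 mm above the bench.
- rack_line (a point): point of the tray floor (tray y = +84 mm) on the steel rack that runs along the tray between the runners, under the follower. Square notches in it, one every 14 mm: gaps 5 mm, teeth 9 mm wide, 6 mm high. Where along the tray the notches lie differs from start to start and is not measured here: feel for it.
- follower (a joint): slide of the follower, m: its pressure plate's front face is at tray y = 51 mm minus this; it grows towards the pack end, 0 to 0.115, starts at 0 to 0.020. The pressure plate meets four closed-up boxes at 0.097 and is pressed in fully at 0.103; beyond that all is rigid: move slowly there. Over 20 N on a box is too hard. Drag 2 to 3 N when unlocked; each box pushed adds about 1 N.
- follower_face (a point): middle of the follower's front face, 50 mm above the bench, axes as the tray's: the face of its thin sprung pressure plate (96 mm wide, gives way 6 mm, 1.5 N at first, 9 N fully in). 9 mm behind it the follower's upright grey plate, 100 mm wide, 4 mm thick, top 86 mm above the bench; behind that (tray +y) the fixed grip and release lever.
- grip_fixed (a point): on the front face of the follower's fixed grip, an upright dark steel plate 50 (tray x) x 8 mm (tray y), top 92 mm above the bench: this point is 80 mm above the bench, 53 mm behind follower_face. 40 mm of free room for a finger between it and the grey plate, down to 25 mm above the bench.
- lever_bar (a point): axis middle of the lever's round bar, 12 mm thick, 50 mm long (tray x), 78 to 80 mm above the bench, behind the fixed grip. Grip face to back of bar: 44 mm at rest, 30 mm squeezed. Pinch both from above, tips over 50 mm above the bench (end wall 48). Locked, the follower cannot move, so the finger behind the bar must do the moving: aim midway of the squeezed grip, 15 mm behind grip_fixed.
- lever (a joint): release lever, rad: 0 let go, catch down in a notch (1 mm play); 0.212 fully squeezed; catch clears the notches above 0.14. Spring at the bar: 3 N at rest, 8 N squeezed. Let go over a tooth it stays at 0.11 to 0.13 (it may start so): not locked, the catch drags on the rack with about 2 N more, and drops into the next notch when the follower is slid on or back, where it stops it dead.
- box1: closed white plastic microscope-slide box standing on its long edge, 96 (its x) x 30 (its y) x 82 mm tall (its z), 110 to 220 g, full of glass slides. It pivots in a loose or hasty hold. Origin: centre of its underside. Stands in the tray next to the pack end, its y about along the tray.
- box2: closed white plastic microscope-slide box standing on its long edge, 96 (its x) x 30 (its y) x 82 mm tall (its z), 110 to 220 g, full of glass slides. It pivots in a loose or hasty hold. Origin: centre of its underside. Second in the tray, a few mm from box1.
- box3: closed white plastic microscope-slide box standing on its long edge, 96 (its x) x 30 (its y) x 82 mm tall (its z), 110 to 220 g, full of glass slides. It pivots in a loose or hasty hold. Origin: centre of its underside. Third in the tray; at least 95 mm of free room between it and the follower at the start.
- box4: closed white plastic microscope-slide box standing on its long edge, 96 (its x) x 30 (its y) x 82 mm tall (its z), 110 to 220 g, full of glass slides. It pivots in a loose or hasty hold. Origin: centre of its underside. The one to file; stands alone on the bench to the left or right of the tray.
- jar: glass specimen jar with black lid, 54 mm across, 85 mm tall; origin under its centre. Leave alone.
- dish: closed glass petri dish, 92 mm across, 17 mm tall; origin under its centre. Leave alone.
- beaker: small glass beaker, 60 mm across, 75 mm tall; origin under its centre. Leave alone.
- tweezers: steel tweezers lying flat, about 135 mm long, 8 mm high; origin under the middle. Leave alone.
- mailer: flat white plastic slide mailer, 85 x 34 x 12 mm; origin under its centre. Leave alone.
There are look-alikes about, which are no part of the job. What is shaped like the box4 but orange is not meant.

How it is judged:
By the outcome, as a careful person would: the job done as asked, in the order asked, and still so for the second after the job is handed in, with the robot touching nothing.
It also fails if it takes over 72 s, if anything falls off the work surface, if the arm or the gripper's body presses on something with over 40 N, if the wrist force passes 120 N, or if a joint passes its speed limit or range.

ROBOT

A 6-joint arm with a two-finger parallel gripper is mounted at the origin on the work surface. World frame = base frame: x ahead of the robot, y to its left, z up, the work surface at z = 0. Lengths are in m, angles in rad, forces in N, time in s.
With the tool pointing down it reaches from about 0.375 to 0.925 m from the base axis. Payload 5.7 kg.
Tool frame: the origin (TCP) lies at the very end of the fingers, on their centre line; the grasp point (between the pads) lies 19 mm behind it; z points along the fingers, y is the line along which they close (so a half turn about z gives the same grasp; the last joint's range is limited). The gripper opens to 85 mm and grips with 20 to 120 N. Pads are 22 mm wide; open, the fingers measure 114 mm over their backs; the gripper's body (76 mm by 85 mm) begins 54 mm behind the grasp point. The pads swing forward as they close: fully open they stand 13 mm farther back than shut.
Start: joints at [-1.291, 0.359, 1.51, -0, 1.272, -0.115], TCP at [0.231, -0.554, 0.202] pointing down, gripper open.
Joint ranges: [-2.97, 2.97], [-1.01, 2.36], [0.21, 2.38], [-0.96, 4.11], [0.2, 2.71], [-2.98, 2.98]. Speed limits (rad/s): [2.39, 2.39, 3.14, 3.14, 3.14, 3.14].

INTERFACE

Orientations are given as a unit quaternion [x, y, z, w].
In Python, from station import state, optics, robot, spot_in gives the robot as it stands.
- The arm moves only by the tool move_arm, never from a script. Its argument "steps" is a list of rows, each an object of numbers: "dx", "dy", "dz": the shift along the tool's x, y, z each as a share of 0.02 m, from -1 to 1; "yaw": the turn about the tool's z as a share of 4 degrees, from -1 to 1; "jaw": the closure, from 0 (fully open) to 1 (shut). A call has 1 to 12 rows; each row shifts and turns the commanded pose from where the row before left it, along the tool's axes as they then stand; what a row does not reach is not made up. A row lasts 1/10 s, in which the tool goes at most 50 mm and 8.59 degrees, less where a joint would pass 70% of its speed; a pose out of reach is approached as far as the arm can. A call with a number of a shift or a turn outside -1 to 1 is refused whole. A call with a gripper value outside its range is refused whole. The fingers move at their own pace and stop on an object; the grip force is fixed at half the most. Time passes only in rows, so rows that do not move let the fingers close. It gives the time, the measured TCP pose, the force, the opening and the grip force at its end, in the units of the state.
- state(): the state, without advancing time (a new reading comes with each control period).
- optics.grab_frame(name): name is "scene" or "side" or "wrist"; returns the picture (384x512x3 uint8, red, green, blue); there is no depth.
- optics.camera_params(name): a dict with "fx", "fy", "cx", "cy" (pixels), "rvec" (rotation vector, rad) and "tvec" (3), from world to camera coordinates, as OpenCV has them; the wrist camera has in their place "mount" (4x4, takes a point from camera to tool coordinates, whose origin is the TCP and whose axes are the flange's). Camera axes: x right, y down, z forward; pixel columns grow to the right and rows downward; lengths in m; the calibration is good to about 2 mm. A picture is of the moment at which its call begins: read the wrist's pose just before it. camera_params takes no time and is no camera call.
- robot.finish_job(): hands the job in; it is judged then, once.
Trained networks look in the newest picture that a camera, given by its name, has taken for a name from the list of things; names that differ only in an ending like _2 or _b are one class to them, and where a whole thing is asked for, a point or a joint stands for the part that bears it (a point fixed in the world has none). Each returns a list of dicts, best first, with "score" (0 to 1); they miss things now and then, are a little off and sometimes report something else, mostly with a low value. They report only what shows in the picture. A call takes as long as a camera call. They do not tell look-alikes from the thing itself.
- spot_in(camera, label): "position" ([column, row] in pixels, amid what is visible of it).
The state is a dict: "time": time; "joint_pos": joint angles; "qd": joint speeds; "joint_torque": joint torques, N m; "ee_pos": TCP position; "orientation": TCP orientation; "force": force on the tool from outside, world axes, zero at the start; "wrist_torque": the same for the moment, N m; "finger_gap": finger opening in m; "grip_force": force on a finger pad.
Only numpy, scipy, OpenCV 4.12 (cv2) and the standard library are available. Lean on these libraries where they do the work, as an engineer would, in place of code of your own. Each camera call takes 0.05 s, during which the arm holds its last target. There are 200 camera calls.

## Working session

There is one attempt and no reset: what is moved stays moved. The work goes in short steps, Python scripts to look and compute and a tool call to move; the robot and the scene stay as the last step left them, time stands still between calls to the robot, and variables do not carry over. Pictures are saved under pics/ and viewed, at most 10 in all, crops included, and the job is handed in when it is done.

Besides the shell and the picture viewer there is one more tool, called after ">>>" as name(argument=value, ...) on one line, values as JSON. move_arm: Moves the arm, as the interface text tells. Its arguments: {"type":"object","properties":{"steps":{"type":"array","items":{"type":"object","properties":{"dx":{"type":"number"},"dy":{"type":"number"},"dz":{"type":"number"},"yaw":{"type":"number"},"jaw":{"type":"number"}}}}},"required":["steps"]}

```bash
mkdir -p pics; ls; python3 - <<'E'
from station import state, optics, robot, spot_in
import cv2,numpy as np
s=state();print(s)
ims={}
for c in ("scene","side"):
    im=optics.grab_frame(c);cv2.imwrite(f"pics/{c}0.png",im[:,:,::-1])
    p=optics.camera_params(c);print(c,{k:np.round(v,4).tolist() for k,v in p.items()})
    for l in ["tray","follower_face","grip_fixed","lever_bar","box1","box4","jar"]:
        print(l,[(np.round(d["position"]).tolist(),round(d["score"],2)) for d in spot_in(c,l)][:6])
p=optics.camera_params("wrist");print({k:np.round(v,4).tolist() for k,v in p.items()})
E
```

```text
pics
{'time': 0.0, 'joint_pos': array([-1.29108040e+00,  3.59519029e-01,  1.51146572e+00,  1.41256035e-05,
        1.27254550e+00, -1.15099669e-01]), 'qd': array([ 0.00134155,  0.00095581,  0.0001055 ,  0.00021192, -0.0012143 ,
       -0.00312086]), 'joint_torque': array([ 6.80097310e-04, -5.27602386e+01, -2.78620040e+01,  4.63780907e-05,
        1.29873111e-02,  2.14773991e-06]), 'ee_pos': array([ 0.23056639, -0.55309439,  0.20123266]), 'orientation': array([ 9.80578224e-01,  1.96126000e-01, -7.29237949e-05, -9.66072878e-04]), 'force': array([-0.05650003,  0.22165078,  1.37596299]), 'wrist_torque': array([ 0.00323242, -0.00092152, -0.03527642]), 'grip_force': 0.0, 'finger_gap': 0.08547582900595668}
scene {'fx': 392.5748, 'fy': 392.5748, 'cx': 258.1537, 'cy': 194.7903, 'rvec': [2.055, 1.5857, -0.5314], 'tvec': [-0.1461, -0.4163, 1.3389]}
tray [([280.0, 192.0], 0.65)]
follower_face [([203.0, 203.0], 0.58), ([279.0, 186.0], 0.55), ([293.0, 185.0], 0.4)]
grip_fixed []
lever_bar [([311.0, 182.0], 0.74)]
box1 [([219.0, 203.0], 0.95), ([233.0, 196.0], 0.9), ([387.0, 176.0], 0.85), ([203.0,
[... 348 characters left out ...]
34.0], 0.93)]
follower_face [([267.0, 169.0], 0.73), ([325.0, 185.0], 0.44)]
grip_fixed [([255.0, 226.0], 0.78), ([324.0, 190.0], 0.65)]
lever_bar [([327.0, 274.0], 0.19)]
box1 [([261.0, 190.0], 0.95), ([218.0, 297.0], 0.78), ([265.0, 166.0], 0.77), ([292.0, 305.0], 0.77), ([306.0, 151.0], 0.57), ([262.0, 174.0], 0.55)]
box4 [([261.0, 190.0], 0.95), ([218.0, 297.0], 0.78), ([265.0, 166.0], 0.77), ([292.0, 305.0], 0.77), ([306.0, 151.0], 0.57), ([262.0, 174.0], 0.55)]
jar [([306.0, 151.0], 0.72)]
{'fx': 314.3901, 'fy': 314.3901, 'cx': 260.1599, 'cy': 192.4822, 'mount': [[0.0013, -0.9521, -0.3057, 0.0784], [1.0, 0.0012, 0.0004, -0.0002], [-0.0, -0.3057, 0.9521, -0.1709], [0.0, 0.0, 0.0, 1.0]]}
```

View pics/scene0.png

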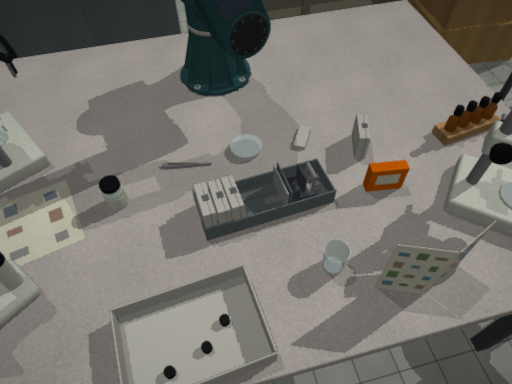

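View pics/side0.png

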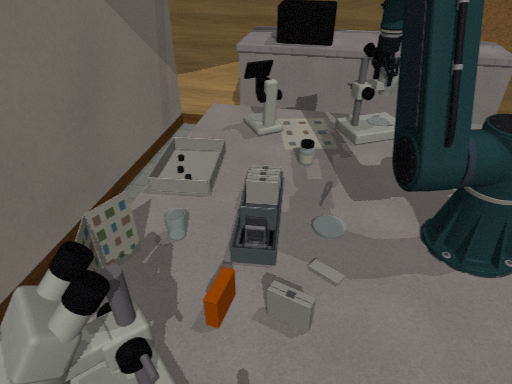

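The scene view shows the tray at (265,198), three boxes at its left end (219,203), and the follower and lever at (295,183). The candidates for box4 are the white box at scene (361,137) / side (290,306) and the orange box at scene (386,176) / side (220,297). The white mailer (302,137) is flat. I choose the white standing box. Next I check it in a close crop.

```bash
python3 - <<'E'
import cv2
a=cv2.imread("pics/scene0.png")[100:245,185:400];cv2.imwrite("pics/c1.png",cv2.resize(a,None,fx=3.7,fy=3.7,interpolation=cv2.INTER_CUBIC))
a=cv2.imread("pics/side0.png")[155:335,200:350];cv2.imwrite("pics/c2.png",cv2.resize(a,None,fx=3.3,fy=3.3,interpolation=cv2.INTER_CUBIC))
E
```

```text
(no output)
```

View pics/c1.png

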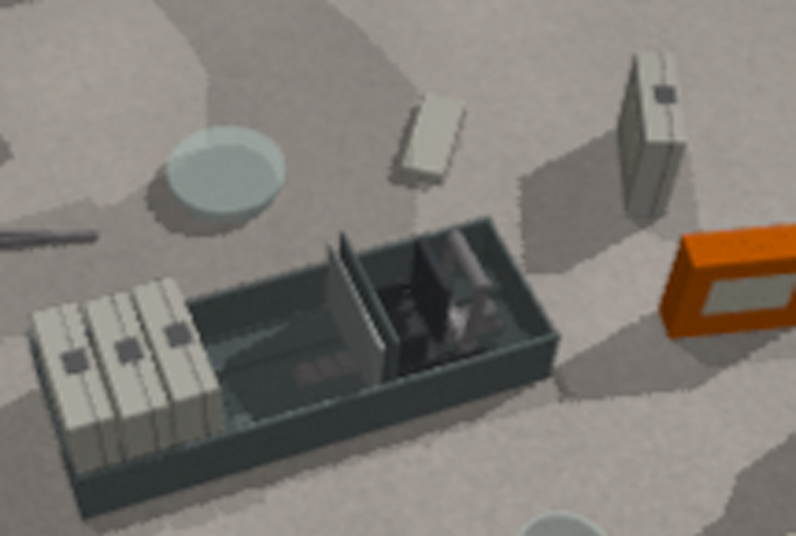

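View pics/c2.png

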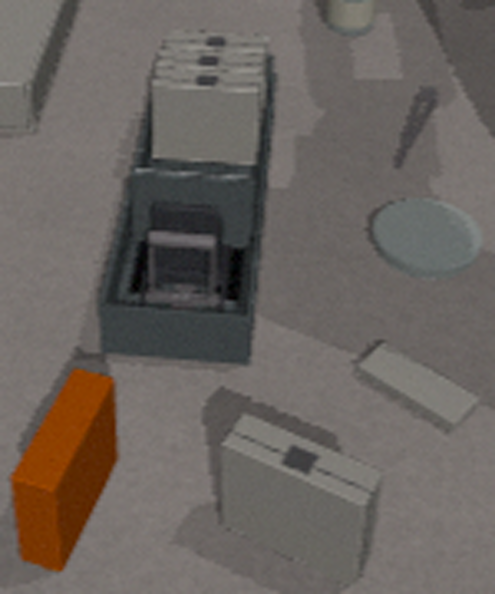

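The crops confirm the choice: the white box at scene (361,136) has a latch and seam like the three filed boxes, and the other one is orange. The tray rim and follower corners are clear enough to use for a fit.

```bash
cat > h.py <<'E'
import numpy as np,cv2
from scipy.optimize import least_squares
from scipy.spatial.transform import Rotation as R
from station import state, optics, robot, spot_in
def K(p): return np.array([[p["fx"],0,p["cx"]],[0,p["fy"],p["cy"]],[0,0,1.]])
def P(c):
    p=optics.camera_params(c)
    if "mount" in p:
        s=state();T=np.eye(4);T[:3,:3]=R.from_quat(s["orientation"]).as_matrix();T[:3,3]=s["ee_pos"]
        M=np.linalg.inv(T@p["mount"])[:3]
    else: M=np.c_[cv2.Rodrigues(np.array(p["rvec"],float))[0],p["tvec"]]
    return K(p)@M
def proj(M,X):
    X=np.atleast_2d(X);q=np.c_[X,np.ones(len(X))]@M.T;return q[:,:2]/q[:,2:]
def onplane(M,uv,z):
    A=np.c_[M[:,0],M[:,1],M[:,2]*z+M[:,3]];q=np.linalg.solve(A,[uv[0],uv[1],1]);return q[:2]/q[2]
def place(v,X): # v=x,y,yaw
    X=np.atleast_2d(X);c,s=np.cos(v[2]),np.sin(v[2])
    return np.c_[v[0]+c*X[:,0]-s*X[:,1],v[1]+s*X[:,0]+c*X[:,1],X[:,2]]
def fit(obs,v0): # obs: list of (M,uv,X)
    f=lambda v:np.concatenate([(proj(M,place(v,X))[0]-uv) for M,uv,X in obs])
    r=least_squares(f,v0,loss="soft_l1");return r.x,f(r.x).reshape(-1,2)
E
python3 - <<'E'
from h import *
S,D=P("scene"),P("side")
sc=lambda u,v:np.array([185+u/3.7-.4,100+v/3.7-.4]); sd=lambda u,v:np.array([200+u/3.3-.35,155+v/3.3-.35])
obs=[(S,sc(490,217),(-.057,.169,.048)),(S,sc(558,336),(.057,.169,.048)),(S,sc(553,380),(.057,.169,0)),(S,sc(85,518),(.057,-.169,0)),
 (D,sd(103,305),(.057,.169,.048)),(D,sd(254,309),(-.057,.169,.048)),(D,sd(105,353),(.057,.169,0)),(D,sd(250,362),(-.057,.169,0))]
best=None
for y in(0.2,-.2,0,):
    r=fit(obs,[.55,0,y]);print(np.round(r[0],4),np.abs(r[1]).max())
    best=r if best is None or np.abs(r[1]).sum()<np.abs(best[1]).sum() else best
t=best[0];print(np.round(best[1],1).tolist())
def tr(xy): 
    c,s=np.cos(t[2]),np.sin(t[2]);d=np.array(xy)-t[:2];return np.round([c*d[0]+s*d[1],-s*d[0]+c*d[1]],4)
print("follower plate top far", tr(onplane(S,sc(342,233),.086)),"near",tr(onplane(S,sc(398,365),.086)), "press top",tr(onplane(S,sc(330,243),.082)))
print("grip top",tr(onplane(S,sc(418,237),.092)),tr(onplane(S,sc(447,307),.092)),"bar",tr(onplane(S,sc(455,232),.085)),tr(onplane(S,sc(490,285),.085)))
for u in [(172,402),(218,378),(140,287),(175,280)]: print("box3 top",tr(onplane(S,sc(*u),.093)))
print("side plate top",tr(onplane(D,sd(135,170),.086)),tr(onplane(D,sd(255,178),.086)),"grip",tr(onplane(D,sd(150,203),.092)),tr(onplane(D,sd(222,205),.092)))
for u in [(153,85),(262,88)]: print("box3 back top side",tr(onplane(D,sd(*u),.093)))
sp=[(635,53),(676,55),(686,140),(645,144)];dp=[(222,446),(240,417),(381,477),(370,497)]
for u in sp: print("b4 s",np.round(onplane(S,sc(*u),.082),4))
for u in dp: print("b4 d",np.round(onplane(D,sd(*u),.082),4))
E
```

```text
[0.5655 0.0191 0.0929] 3.0581942993790676
[0.5655 0.0191 0.0929] 3.058194469329351
[0.5655 0.0191 0.0929] 3.058194254575085
[[-1.2, -0.6], [-0.3, -0.6], [-1.7, -1.4], [-1.2, 0.6], [-1.4, 0.8], [-0.6, 3.1], [-1.2, 0.2], [-0.0, 1.0]]
follower plate top far [-0.0462  0.0529] near [0.0686 0.0458] press top [-0.0439  0.0434]
grip top [-0.0205  0.0972] [0.0408 0.0912] bar [-0.0213  0.1253] [0.0289 0.128 ]
box3 top [ 0.0509 -0.0978]
box3 top [ 0.0436 -0.0655]
box3 top [-0.043  -0.0901]
box3 top [-0.0407 -0.0669]
side plate top [0.0462 0.0481] [-0.0506  0.0483] grip [0.0274 0.0964] [-0.0277  0.0929]
box3 back top side [ 0.0466 -0.0675]
box3 back top side [-0.0491 -0.0732]
b4 s [0.3966 0.3307]
b4 s [0.4066 0.3594]
b4 s [0.4905 0.3301]
b4 s [0.4866 0.3003]
b4 d [0.4896 0.3306]
b4 d [0.4825 0.3056]
b4 d [0.3917 0.335 ]
b4 d [0.3971 0.351 ]
```

>>> move_arm(steps=[{"dx": 0.9,"dy": -1,"dz": -0.4},{"dx": 0.9,"dy": -1,"dz": -0.4},{"dx": 0.9,"dy": -1,"dz": -0.4},{"dx": 0.9,"dy": -1,"dz": -0.4},{"dx": 0.9,"dy": -1,"dz": -0.4},{"dx": 0.9,"dy": -1,"dz": -0.4},{"dx": 0.9,"dy": -1,"dz": -0.4},{"dx": 0.9,"dy": -1,"dz": -0.4},{"dx": 0.9,"dy": -1},{"dx": 0.9,"dy": -1},{"dx": 0.9,"dy": -1}])

```text
$.steps[0]: bad value
```

>>> move_arm(steps=[{"dx": 0.9,"dy": -1},{"dx": 0.9,"dy": -1},{"dx": 0.9,"dy": -1},{"dx": 0.9,"dy": -1},{"dx": 0.9,"dy": -1},{"dx": 0.9,"dy": -1},{"dx": 0.9,"dy": -1},{"dx": 0.9,"dy": -1},{"dx": 0.9,"dy": -1},{"dx": 0.9,"dy": -1},{"dx": 0.9,"dy": -1}])

```text
$.steps[0]: bad value
```

>>> move_arm(steps=[{"dx": 0.9,"dy": -1.0,"dz": -0.4,"yaw": 0,"jaw": 0},{"dx": 0.9,"dy": -1,"dz": -0.4,"yaw": 0,"jaw": 0},{"dx": 0.9,"dy": -1,"dz": -0.4,"yaw": 0,"jaw": 0},{"dx": 0.9,"dy": -1,"dz": -0.4,"yaw": 0,"jaw": 0},{"dx": 0.9,"dy": -1,"dz": -0.4,"yaw": 0,"jaw": 0},{"dx": 0.9,"dy": -1,"dz": -0.4,"yaw": 0,"jaw": 0},{"dx": 0.9,"dy": -1,"dz": -0.4,"yaw": 0,"jaw": 0},{"dx": 0.9,"dy": -1,"dz": -0.4,"yaw": 0,"jaw": 0},{"dx": 0.9,"dy": -1,"dz": 0,"yaw": 0,"jaw": 0},{"dx": 0.9,"dy": -1,"dz": 0,"yaw": 0,"jaw": 0},{"dx": 0.9,"dy": -1,"dz": 0,"yaw": 0,"jaw": 0}])

```text
time: 1.9
ee_pos: [0.3292, -0.2736, 0.2664]
orientation: [0.981, 0.196, 0.0, 0.0]
force: [0.7, -0.1, -0.6]
finger_gap: 0.0856
grip_force: 0.0
```

>>> move_arm(steps=[{"dx": 0.9,"dy": -1,"dz": 0,"yaw": 0,"jaw": 0},{"dx": 0.9,"dy": -1,"dz": 0,"yaw": 0,"jaw": 0},{"dx": 0.9,"dy": -1,"dz": 0,"yaw": 0,"jaw": 0},{"dx": 0.9,"dy": -1,"dz": 0,"yaw": 0,"jaw": 0},{"dx": 0.9,"dy": -1,"dz": 0,"yaw": 0,"jaw": 0},{"dx": 0.9,"dy": -1,"dz": 0,"yaw": 0,"jaw": 0},{"dx": 0.9,"dy": -1,"dz": 0,"yaw": 0,"jaw": 0},{"dx": 0.9,"dy": -1,"dz": 0,"yaw": 0,"jaw": 0},{"dx": 0.9,"dy": -1,"dz": 0,"yaw": 0,"jaw": 0},{"dx": 0.9,"dy": -1,"dz": 0,"yaw": 0,"jaw": 0}])

```text
time: 2.9
ee_pos: [0.4184, -0.0196, 0.2663]
orientation: [0.981, 0.196, 0.0, 0.0]
force: [-0.5, 0.6, -0.6]
finger_gap: 0.0855
grip_force: 0.0
```

```bash
python3 - <<'E'
from h import *
s=state();np.save("w1.npy",P("wrist"));print(s["ee_pos"],s["joint_pos"])
im=optics.grab_frame("wrist");cv2.imwrite("pics/w1.png",im[:,:,::-1])
E
```

```text
[ 0.41840709 -0.01963932  0.26632822] [-2.12208808e-01  2.76349740e-02  1.77579071e+00  6.64660960e-05
  1.33762426e+00  9.63707989e-01]
```

View pics/w1.png

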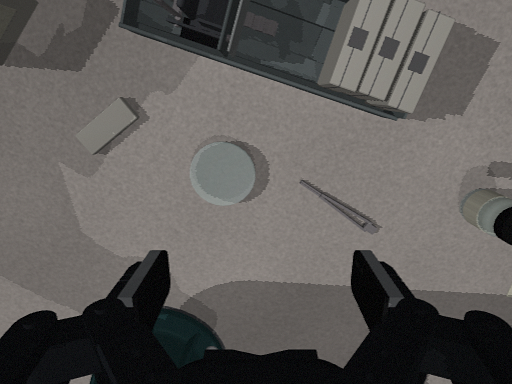

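The wrist view shows the three filed boxes at (350..420, 50) with their latches, the follower at (235,30), and nothing in the way of the path. I move on over the lone box.

>>> move_arm(steps=[{"dx": 0.64,"dy": -1,"dz": 0,"yaw": 0,"jaw": 0},{"dx": 0.64,"dy": -1,"dz": 0,"yaw": 0,"jaw": 0},{"dx": 0.64,"dy": -1,"dz": 0,"yaw": 0,"jaw": 0},{"dx": 0.64,"dy": -1,"dz": 0,"yaw": 0,"jaw": 0},{"dx": 0.64,"dy": -1,"dz": 0,"yaw": 0,"jaw": 0},{"dx": 0.64,"dy": -1,"dz": 0,"yaw": 0,"jaw": 0},{"dx": 0.64,"dy": -1,"dz": 0,"yaw": 0,"jaw": 0},{"dx": 0.64,"dy": -1,"dz": 0,"yaw": 0,"jaw": 0},{"dx": 0.64,"dy": -1,"dz": 0,"yaw": 0,"jaw": 0},{"dx": 0.64,"dy": -1,"dz": 0,"yaw": 0,"jaw": 0},{"dx": 0.64,"dy": -1,"dz": 0,"yaw": 0,"jaw": 0},{"dx": 0.64,"dy": -1,"dz": 0,"yaw": 0,"jaw": 0}])

```text
time: 4.15
ee_pos: [0.4678, 0.2607, 0.2662]
orientation: [0.981, 0.196, 0.0, -0.0]
force: [0.6, -1.4, -0.2]
finger_gap: 0.0851
grip_force: 0.0
```

>>> move_arm(steps=[{"dx": 0.64,"dy": -1,"dz": 0,"yaw": 0,"jaw": 0},{"dx": 0.64,"dy": -1,"dz": 0,"yaw": 0,"jaw": 0},{"dx": 0,"dy": 0,"dz": 0,"yaw": 1,"jaw": 0},{"dx": 0,"dy": 0,"dz": 0,"yaw": 1,"jaw": 0},{"dx": 0,"dy": 0,"dz": 0,"yaw": 1,"jaw": 0},{"dx": 0,"dy": 0,"dz": 0,"yaw": 1,"jaw": 0},{"dx": 0,"dy": 0,"dz": 0,"yaw": 1,"jaw": 0},{"dx": 0,"dy": 0,"dz": 0,"yaw": 1,"jaw": 0},{"dx": 0,"dy": 0,"dz": 0,"yaw": 1,"jaw": 0},{"dx": 0,"dy": 0,"dz": 0,"yaw": 1,"jaw": 0},{"dx": 0,"dy": 0,"dz": 0,"yaw": 1,"jaw": 0},{"dx": 0,"dy": 0,"dz": 0,"yaw": 1,"jaw": 0}])

```text
time: 5.35
ee_pos: [0.4759, 0.3064, 0.2662]
orientation: [0.988, -0.153, -0.0, -0.0]
force: [-0.2, 0.3, -0.4]
finger_gap: 0.0857
grip_force: 0.0
```

```bash
python3 - <<'E'
from h import *
s=state();np.save("w2.npy",P("wrist"));print(s["ee_pos"],s["orientation"],s["joint_pos"])
im=optics.grab_frame("wrist")[:,:,::-1];cv2.imwrite("pics/w2.png",im)
a=cv2.imread("pics/w1.png")[0:130,310:480]
f=lambda x,k:cv2.resize(x,None,fx=k,fy=k,interpolation=cv2.INTER_CUBIC)
o=np.zeros((600,800,3),np.uint8)
b=f(im[60:290,140:360],2);o[:460,:440]=b
a=f(a,2.1);o[:a.shape[0],443:443+a.shape[1]]=a
cv2.imwrite("pics/c3.png",o)
E
```

```text
[0.47591388 0.30642255 0.26615128] [ 9.88302872e-01 -1.52503880e-01 -1.50232787e-05 -8.99779420e-06] [4.49997074e-01 2.58005675e-01 1.49600895e+00 3.24054648e-05
 1.38759257e+00 2.32699009e+00]
```

View pics/c3.png

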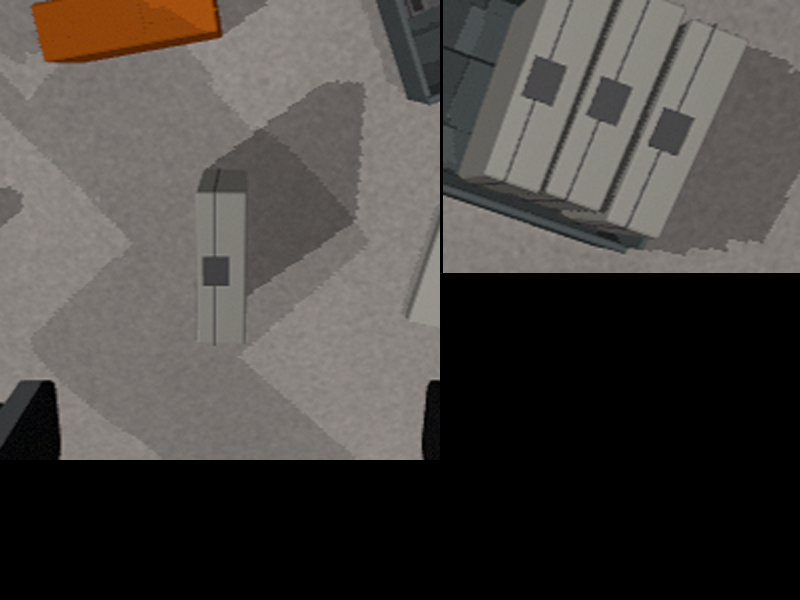

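Box4's seam and latch sit on the left (+y world) side of its top, at crop (215,270). The seams of the filed boxes are also nearer their left (+y tray) side, so no half turn is needed.

```bash
python3 - <<'E'
from h import *
W1,W2=np.load("w1.npy"),np.load("w2.npy")
px=lambda u,v:(140+u/2,60+v/2)
q=np.array([onplane(W2,px(*u),.082) for u in [(197,192),(247,192),(245,345),(198,344)]]);print(np.round(q,4).tolist())
c=q.mean(0);d=(q[0]+q[1]-q[2]-q[3]);print("b4",c,"yaw",np.arctan2(d[1],d[0]))
t=[.5655,.0191,.0929]
def tr(xy): 
    c,s=np.cos(t[2]),np.sin(t[2]);d=np.array(xy)-t[:2];return np.round([c*d[0]+s*d[1],-s*d[0]+c*d[1]],4)
p1=lambda u,v:(310+(u-443)/2.1,v/2.1)
for n,u,z in [("b3 +y",(487,178),.093),("b3 -y",(537,190),.093),("b1+y",(608,225),.093),("b1 -y",(658,240),.093)]: print(n,tr(onplane(W1,p1(*u),z)))
print("rim +y end",tr(onplane(W1,(122,25),.048)),"pack",tr(onplane(W1,(330,97),.048)))
# upscaled look at follower
a=cv2.imread("pics/w1.png")[0:130,110:350];cv2.imwrite("pics/c4.png",cv2.resize(a,None,fx=3.3,fy=3.3,interpolation=cv2.INTER_CUBIC))
E
```

```text
[[0.4911, 0.3277], [0.4825, 0.3004], [0.3914, 0.33], [0.4008, 0.3575]]
b4 [0.44146887 0.32890324] yaw -0.31701415845236
b3 +y [-0.0469 -0.0695]
b3 -y [-0.0447 -0.0952]
b1+y [-0.0496 -0.1358]
b1 -y [-0.0487 -0.1631]
rim +y end [-0.0538  0.166 ] pack [-0.0563 -0.0823]
```

View pics/c4.png

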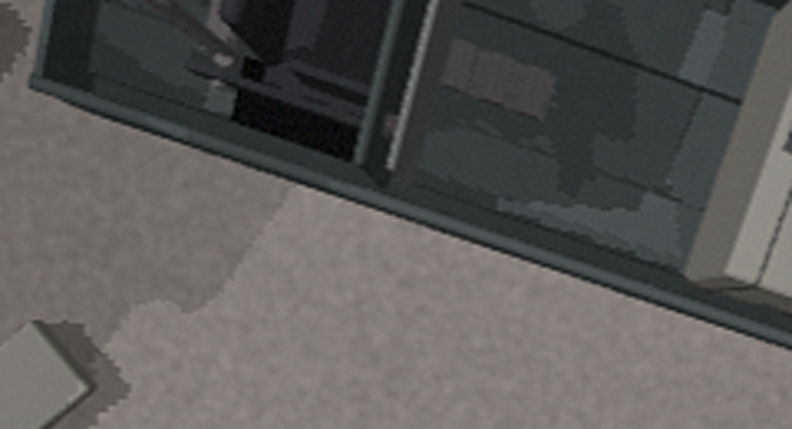

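The crop shows the sprung plate and follower plate at about (400,90) and free tray floor between them and box3 at (690,280). I descend over box4.

>>> move_arm(steps=[{"dx": -0.5,"dy": -0.14,"dz": 0.5,"yaw": 0.16,"jaw": 0},{"dx": -0.5,"dy": -0.14,"dz": 1,"yaw": 0,"jaw": 0},{"dx": -0.5,"dy": -0.14,"dz": 1,"yaw": 0,"jaw": 0},{"dx": -0.5,"dy": -0.13,"dz": 1,"yaw": 0,"jaw": 0},{"dx": 0,"dy": 0,"dz": 1,"yaw": 0,"jaw": 0},{"dx": 0,"dy": 0,"dz": 1,"yaw": 0,"jaw": 0},{"dx": 0,"dy": 0,"dz": 1,"yaw": 0,"jaw": 0},{"dx": 0,"dy": 0,"dz": 1,"yaw": 0,"jaw": 0},{"dx": 0,"dy": 0,"dz": 1,"yaw": 0,"jaw": 0},{"dx": 0,"dy": 0,"dz": 1,"yaw": 0,"jaw": 0},{"dx": 0,"dy": 0,"dz": 1,"yaw": 0,"jaw": 0},{"dx": 0,"dy": 0,"dz": 1,"yaw": 0,"jaw": 0}])

```text
time: 6.6
ee_pos: [0.4401, 0.3295, 0.0349]
orientation: [0.988, -0.156, -0.0, 0.0]
force: [0.8, 0.0, 0.5]
finger_gap: 0.0852
grip_force: 0.0
```

>>> move_arm(steps=[{"dx": 0,"dy": 0,"dz": 0.5,"yaw": 0,"jaw": 0},{"dx": 0,"dy": 0,"dz": 0,"yaw": 0,"jaw": 0.4},{"dx": 0,"dy": 0,"dz": 0,"yaw": 0,"jaw": 0.45},{"dx": 0,"dy": 0,"dz": 0,"yaw": 0,"jaw": 0.5},{"dx": 0,"dy": 0,"dz": 0,"yaw": 0,"jaw": 0.5}])

```text
time: 7.1
ee_pos: [0.4418, 0.3299, 0.0271]
orientation: [0.988, -0.156, 0.001, -0.001]
force: [-0.0, -0.3, 0.1]
finger_gap: 0.0428
grip_force: 0.0
```

>>> move_arm(steps=[{"dx": 0,"dy": 0,"dz": 0,"yaw": 0,"jaw": 0.58},{"dx": 0,"dy": 0,"dz": 0,"yaw": 0,"jaw": 0.64},{"dx": 0,"dy": 0,"dz": 0,"yaw": 0,"jaw": 0.7},{"dx": 0,"dy": 0,"dz": 0,"yaw": 0,"jaw": 1},{"dx": 0,"dy": 0,"dz": 0,"yaw": 0,"jaw": 1},{"dx": 0,"dy": 0,"dz": 0,"yaw": 0,"jaw": 1},{"dx": 0,"dy": 0,"dz": 0,"yaw": 0,"jaw": 1},{"dx": 0,"dy": 0,"dz": 0,"yaw": 0,"jaw": 1}])

```text
time: 7.9
ee_pos: [0.4417, 0.3298, 0.0268]
orientation: [0.988, -0.157, 0.0, -0.0]
force: [-1.1, 0.1, 5.6]
finger_gap: 0.0293
grip_force: 59.9
```

>>> move_arm(steps=[{"dx": 0,"dy": 0,"dz": -0.15,"yaw": 0,"jaw": 1},{"dx": 0,"dy": 0,"dz": -0.3,"yaw": 0,"jaw": 1},{"dx": 0,"dy": 0,"dz": -0.6,"yaw": 0,"jaw": 1},{"dx": 0,"dy": 0,"dz": -0.6,"yaw": 0,"jaw": 1},{"dx": 0,"dy": 0,"dz": -0.6,"yaw": 0,"jaw": 1},{"dx": 0,"dy": 0,"dz": -0.6,"yaw": 0,"jaw": 1},{"dx": 0,"dy": 0,"dz": -0.6,"yaw": 0,"jaw": 1},{"dx": 0,"dy": 0,"dz": -0.6,"yaw": 0,"jaw": 1},{"dx": 0,"dy": 0,"dz": -0.6,"yaw": 0,"jaw": 1},{"dx": 0,"dy": 0,"dz": -0.6,"yaw": 0,"jaw": 1},{"dx": 0,"dy": 0,"dz": -0.6,"yaw": 0,"jaw": 1},{"dx": 0,"dy": 0,"dz": -0.6,"yaw": 0,"jaw": 1}])

```text
time: 9.1
ee_pos: [0.4411, 0.3293, 0.1561]
orientation: [0.988, -0.157, -0.0, -0.0]
force: [0.4, -0.2, -1.6]
finger_gap: 0.029
grip_force: 59.2
```

>>> move_arm(steps=[{"dx": 0.25,"dy": 0.3,"dz": 0,"yaw": 0,"jaw": 1},{"dx": 0.5,"dy": 0.6,"dz": 0,"yaw": 0,"jaw": 1},{"dx": 0.6,"dy": 0.73,"dz": 0,"yaw": 0,"jaw": 1},{"dx": 0.6,"dy": 0.73,"dz": 0,"yaw": 0,"jaw": 1},{"dx": 0.6,"dy": 0.73,"dz": 0,"yaw": 0,"jaw": 1},{"dx": 0.6,"dy": 0.73,"dz": 0,"yaw": 0,"jaw": 1},{"dx": 0.6,"dy": 0.73,"dz": 0,"yaw": 0,"jaw": 1},{"dx": 0.6,"dy": 0.73,"dz": 0,"yaw": 0,"jaw": 1},{"dx": 0.6,"dy": 0.73,"dz": 0,"yaw": 0,"jaw": 1},{"dx": 0.6,"dy": 0.73,"dz": 0,"yaw": 0,"jaw": 1},{"dx": 0.6,"dy": 0.73,"dz": 0,"yaw": 0,"jaw": 1},{"dx": 0.6,"dy": 0.73,"dz": 0,"yaw": 0,"jaw": 1}])

```text
time: 10.3
ee_pos: [0.5183, 0.1295, 0.1542]
orientation: [0.988, -0.157, -0.001, 0.0]
force: [0.7, 0.8, -1.0]
finger_gap: 0.0288
grip_force: 59.2
```

>>> move_arm(steps=[{"dx": 0.6,"dy": 0.73,"dz": 0,"yaw": 0,"jaw": 1},{"dx": 0.6,"dy": 0.73,"dz": 0,"yaw": 0,"jaw": 1},{"dx": 0.6,"dy": 0.73,"dz": 0,"yaw": 0,"jaw": 1},{"dx": 0.6,"dy": 0.73,"dz": 0,"yaw": 0,"jaw": 1},{"dx": 0.6,"dy": 0.73,"dz": 0,"yaw": -0.85,"jaw": 1},{"dx": 0.6,"dy": 0.7,"dz": 0,"yaw": -1,"jaw": 1},{"dx": 0.4,"dy": 0.5,"dz": 0,"yaw": -1,"jaw": 1},{"dx": 0.3,"dy": 0.2,"dz": 0,"yaw": -1,"jaw": 1},{"dx": 0,"dy": 0,"dz": 0,"yaw": -1,"jaw": 1},{"dx": 0,"dy": 0,"dz": 0,"yaw": -1,"jaw": 1},{"dx": 0,"dy": 0,"dz": 0,"yaw": 0,"jaw": 1}])

```text
time: 11.4
ee_pos: [0.5719, 0.0098, 0.1541]
orientation: [0.999, 0.047, -0.001, 0.0]
force: [-0.8, 0.2, -0.4]
finger_gap: 0.0292
grip_force: 59.3
```

```bash
python3 - <<'E'
from h import *
s=state();np.save("w3.npy",P("wrist"));q=s["orientation"];print(s["ee_pos"],q,2*np.arctan2(q[1],q[0]))
im=optics.grab_frame("wrist")[:,:,::-1];cv2.imwrite("pics/w3.png",im)
cv2.imwrite("pics/w3b.png",cv2.resize(im,(800,600),interpolation=cv2.INTER_CUBIC))
E
```

```text
[0.57191614 0.00984265 0.15412847] [ 9.98903789e-01  4.67988022e-02 -1.04492161e-03  3.05938715e-07] 0.0936318544444428
```

View pics/w3b.png

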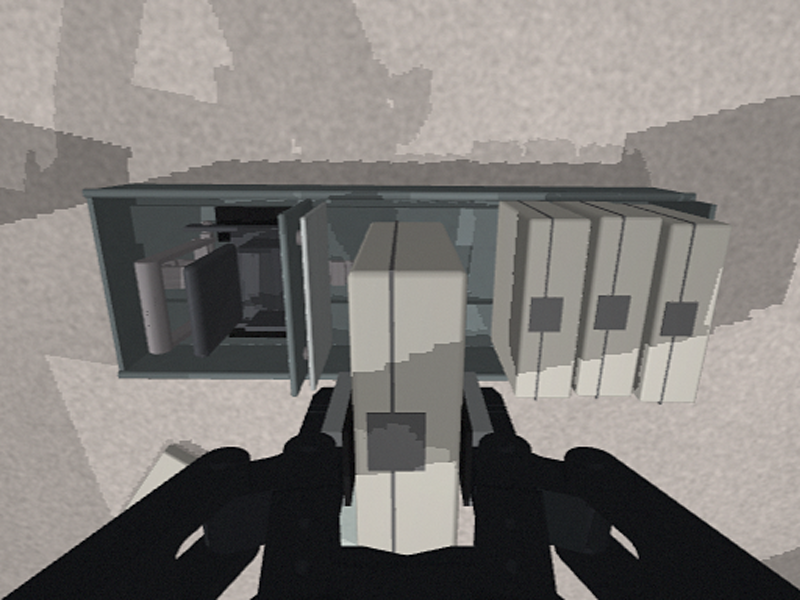

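The three boxes and box4 show their seams on the same (left) side. The tray rim corners are at (83,190) and (119,377), the follower plates at (290–315), the grip at (215,300), and the bar at (152,305).

```bash
python3 - <<'E'
from h import *
W=np.load("w3.npy");t=[.5655,.0191,.0929]
def tr(xy): 
    c,s=np.cos(t[2]),np.sin(t[2]);d=np.array(xy)-t[:2];return np.round([c*d[0]+s*d[1],-s*d[0]+c*d[1]],4)
k=lambda u,v:((u+.5)*.64-.5,(v+.5)*.64-.5)
for n,u,v,z in [("rim far+y",83,190,.048),("rim near+y",119,377,.048),("rim far",480,189,.048),
 ("b3 near +y",517,398,.093),("b3 near -y",574,397,.093),("b3 far +y",519,202,.093),("b3 far -y",566,203,.093),("b1 near -y",693,402,.093),
 ("plate near top back",292,393,.086),("plate near top front",300,394,.086),("plate far back",280,210,.086),
 ("press near front",318,386,.082),("press far",326,201,.082),
 ("grip near back?",190,352,.092),("grip near front",208,354,.092),("grip far back",222,243,.092),("grip far front",238,243,.092),
 ("bar near L",149,352,.08),("bar near R",171,350,.08),("bar far L",135,262,.08),("bar far R",158,262,.08)]:
    print(n,tr(onplane(W,k(u,v),z)))
print("tcp",tr([.5719,.0098]))
for u,v in [(349,277),(463,270),(357,545),(460,545)]: print("box4 top",tr(onplane(W,k(u,v),.154-.0268+.082)))
E
```

```text
rim far+y [0.0588 0.1691]
rim near+y [-0.0554  0.1696]
rim far [ 0.0598 -0.05  ]
b3 near +y [-0.0446 -0.0682]
b3 near -y [-0.044  -0.0984]
b3 far +y [ 0.0578 -0.0619]
b3 far -y [ 0.0574 -0.0838]
b1 near -y [-0.0468 -0.1619]
plate near top back [-0.0457  0.0526]
plate near top front [-0.0463  0.0483]
plate far back [0.053  0.0515]
press near front [-0.0435  0.0391]
press far [0.0569 0.0298]
grip near back? [-0.0189  0.102 ]
grip near front [-0.02    0.0928]
grip far back [0.038 0.079]
grip far front [0.0381 0.0713]
bar near L [-0.0242  0.13  ]
bar near R [-0.023   0.1179]
bar far L [0.0257 0.1291]
bar far R [0.0258 0.1174]
tcp [ 0.0055 -0.0099]
box4 top [0.053  0.0045]
box4 top [ 0.0548 -0.0232]
box4 top [-0.0288  0.0049]
box4 top [-0.0287 -0.0255]
```

>>> move_arm(steps=[{"dx": -0.15,"dy": 0.2,"dz": 0,"yaw": 0,"jaw": 1},{"dx": 0,"dy": 0,"dz": 0.4,"yaw": 0,"jaw": 1},{"dx": 0,"dy": 0,"dz": 0.6,"yaw": 0,"jaw": 1},{"dx": 0,"dy": 0,"dz": 0.6,"yaw": 0,"jaw": 1},{"dx": 0,"dy": 0,"dz": 0.6,"yaw": 0,"jaw": 1},{"dx": 0,"dy": 0,"dz": 0.6,"yaw": 0,"jaw": 1},{"dx": 0,"dy": 0,"dz": 0.6,"yaw": 0,"jaw": 1},{"dx": 0,"dy": 0,"dz": 0.6,"yaw": 0,"jaw": 1},{"dx": 0,"dy": 0,"dz": 0.5,"yaw": 0,"jaw": 1},{"dx": 0,"dy": 0,"dz": 0.4,"yaw": 0,"jaw": 1},{"dx": 0,"dy": 0,"dz": 0.2,"yaw": 0,"jaw": 1},{"dx": 0,"dy": 0,"dz": 0,"yaw": 0,"jaw": 1}])

```text
time: 12.65
ee_pos: [0.5699, 0.0069, 0.0526]
orientation: [0.999, 0.047, -0.0, -0.0]
force: [-0.0, 0.5, -0.9]
finger_gap: 0.0289
grip_force: 59.3
```

>>> move_arm(steps=[{"dx": 0,"dy": 0,"dz": 0.2,"yaw": 0,"jaw": 1},{"dx": 0,"dy": 0,"dz": 0.2,"yaw": 0,"jaw": 1},{"dx": 0,"dy": 0,"dz": 0.15,"yaw": 0,"jaw": 1},{"dx": 0,"dy": 0,"dz": 0.05,"yaw": 0,"jaw": 1},{"dx": 0,"dy": 0,"dz": 0.05,"yaw": 0,"jaw": 1},{"dx": 0,"dy": 0,"dz": 0,"yaw": 0,"jaw": 1}])

```text
time: 13.25
ee_pos: [0.5702, 0.0069, 0.0401]
orientation: [0.999, 0.047, -0.0, -0.0]
force: [-1.2, -0.3, -0.9]
finger_gap: 0.029
grip_force: 59.3
```

```bash
python3 -c "
from h import *
s=state();print(s['ee_pos'],s['force'],s['wrist_torque'])"
```

```text
[0.57023095 0.00689028 0.04006422] [-1.17322738 -0.34990458 -0.89206772] [ 0.01894632 -0.00980594  0.07905978]
```

>>> move_arm(steps=[{"dx": 0,"dy": 0,"dz": 0.05,"yaw": 0,"jaw": 1},{"dx": 0,"dy": 0,"dz": 0.03,"yaw": 0,"jaw": 1},{"dx": 0,"dy": 0,"dz": 0,"yaw": 0,"jaw": 1}])

```text
time: 13.55
ee_pos: [0.5702, 0.0069, 0.0385]
orientation: [0.999, 0.047, -0.0, -0.0]
force: [-0.7, 0.1, -0.5]
finger_gap: 0.0294
grip_force: 59.3
```

>>> move_arm(steps=[{"dx": 0,"dy": 0,"dz": 0.03,"yaw": 0,"jaw": 1},{"dx": 0,"dy": 0,"dz": 0,"yaw": 0,"jaw": 1}])

```text
time: 13.75
ee_pos: [0.5702, 0.0069, 0.0379]
orientation: [0.999, 0.047, -0.0, -0.0]
force: [0.5, -0.2, -1.0]
finger_gap: 0.0291
grip_force: 59.3
```

>>> move_arm(steps=[{"dx": 0,"dy": 0,"dz": 0.04,"yaw": 0,"jaw": 1},{"dx": 0,"dy": 0,"dz": 0,"yaw": 0,"jaw": 1}])

```text
time: 13.95
ee_pos: [0.5703, 0.0069, 0.0378]
orientation: [0.999, 0.047, 0.0, -0.0]
force: [-3.1, 1.0, 5.0]
finger_gap: 0.029
grip_force: 60.1
```

>>> move_arm(steps=[{"dx": 0,"dy": 0,"dz": 0,"yaw": 0,"jaw": 0.62},{"dx": 0,"dy": 0,"dz": 0,"yaw": 0,"jaw": 0.58},{"dx": 0,"dy": 0,"dz": 0,"yaw": 0,"jaw": 0.54},{"dx": 0,"dy": 0,"dz": 0,"yaw": 0,"jaw": 0.5},{"dx": 0,"dy": 0,"dz": 0,"yaw": 0,"jaw": 0.45},{"dx": 0,"dy": 0,"dz": 0,"yaw": 0,"jaw": 0.45}])

```text
time: 14.55
ee_pos: [0.5703, 0.0069, 0.0371]
orientation: [0.999, 0.047, -0.0, -0.0]
force: [0.2, -0.7, -0.7]
finger_gap: 0.0472
grip_force: 0.0
```

>>> move_arm(steps=[{"dx": 0,"dy": 0,"dz": -0.3,"yaw": 0,"jaw": 0.45},{"dx": 0,"dy": 0,"dz": -0.5,"yaw": 0,"jaw": 0.45},{"dx": 0,"dy": 0,"dz": -0.8,"yaw": 0,"jaw": 0.45},{"dx": 0,"dy": 0,"dz": -1,"yaw": 0,"jaw": 0.45},{"dx": 0,"dy": 0,"dz": -1,"yaw": 0,"jaw": 0.45},{"dx": 0,"dy": 0,"dz": -1,"yaw": 0,"jaw": 0.45},{"dx": 0,"dy": 0,"dz": -1,"yaw": 0,"jaw": 0.45},{"dx": 0,"dy": 0,"dz": -0.5,"yaw": 0,"jaw": 0.45},{"dx": 0,"dy": 0,"dz": 0,"yaw": 0,"jaw": 0.4}])

```text
time: 15.45
ee_pos: [0.5716, 0.0067, 0.1612]
orientation: [0.999, 0.047, 0.002, 0.0]
force: [0.5, -0.2, 0.2]
finger_gap: 0.051
grip_force: 0.0
```

```bash
python3 - <<'E'
from h import *
s=state();np.save("w4.npy",P("wrist"));q=s["orientation"];print(s["ee_pos"],2*np.arctan2(q[1],q[0]))
im=optics.grab_frame("wrist")[:,:,::-1];cv2.imwrite("pics/w4.png",im)
cv2.imwrite("pics/w4b.png",cv2.resize(im,(800,600),interpolation=cv2.INTER_CUBIC))
E
```

```text
[0.57163503 0.00674194 0.1611686 ] 0.09390550506406356
```

View pics/w4b.png

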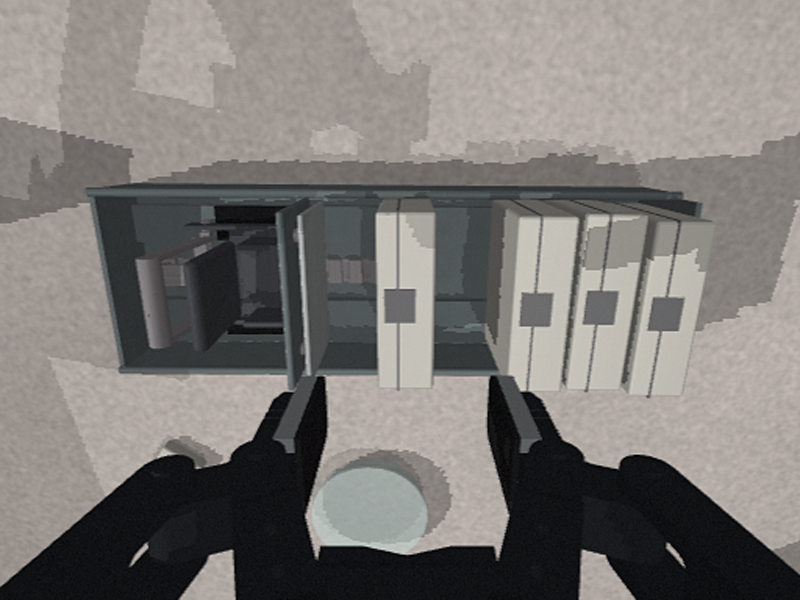

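Box4 stands square in the tray at (405,295), seam on the left like the others, with the follower untouched. I now move over the grip and lever.

>>> move_arm(steps=[{"dx": -0.15,"dy": -0.6,"dz": 0,"yaw": 0,"jaw": 0.3},{"dx": 0,"dy": -1,"dz": 0,"yaw": 0,"jaw": 0.22},{"dx": 0,"dy": -1,"dz": 0,"yaw": 0,"jaw": 0.22},{"dx": 0,"dy": -1,"dz": 0,"yaw": 0,"jaw": 0.22},{"dx": 0,"dy": -1,"dz": 0,"yaw": 0,"jaw": 0.22},{"dx": 0,"dy": -0.9,"dz": 0,"yaw": 0,"jaw": 0.22},{"dx": 0,"dy": -0.5,"dz": 0,"yaw": 0,"jaw": 0.22},{"dx": 0,"dy": 0,"dz": 0,"yaw": 0,"jaw": 0.22},{"dx": 0,"dy": 0,"dz": 0,"yaw": 0,"jaw": 0.22}])

```text
time: 16.4
ee_pos: [0.5556, 0.126, 0.1586]
orientation: [0.999, 0.047, -0.001, 0.0]
force: [-0.2, 0.1, 0.6]
finger_gap: 0.0665
grip_force: 0.0
```

```bash
cat > tf.py <<'E'
from h import *
t=[.5655,.0191,.0929]
def tr(xy): 
    c,s=np.cos(t[2]),np.sin(t[2]);d=np.array(xy)-t[:2];return np.round([c*d[0]+s*d[1],-s*d[0]+c*d[1]],4)
def st():
    s=state();f=np.array(s["force"]);c,n=np.cos(t[2]),np.sin(t[2])
    print("t",round(s["time"],2),"tray xy",tr(s["ee_pos"][:2]),"z",round(s["ee_pos"][2],4),"F tray",np.round([c*f[0]+n*f[1],-n*f[0]+c*f[1],f[2]],1),"gap",round(s["finger_gap"],4),"grip",round(s["grip_force"],1))
E
python3 - <<'E'
from tf import *
st()
M=P("wrist");im=optics.grab_frame("wrist")[:,:,::-1];cv2.imwrite("pics/w5.png",im);np.save("w5.npy",M)
cv2.imwrite("pics/w5b.png",cv2.resize(im[60:300,140:400],None,fx=2.5,fy=2.5,interpolation=cv2.INTER_CUBIC))
for l in("grip_fixed","lever_bar"):print(l,spot_in("wrist",l)[:2])
E
```

```text
t 16.4 tray xy [0.     0.1073] z 0.1586 F tray [-0.2  0.1  0.6] gap 0.0665 grip 0.0
grip_fixed [{'position': [295.1, 175.2], 'score': 0.7}, {'position': [241.8, 178.4], 'score': 0.47}]
lever_bar [{'position': [242.5, 180.0], 'score': 0.72}]
```

```bash
python3 - <<'E'
from tf import *
W=np.load("w5.npy");im=cv2.imread("pics/w5.png")
for n,u,z in [("bar",(242.3,179),.079),("grip/other",(295,175),.085)]: print(n,tr(onplane(W,u,z)))
g=cv2.cvtColor(im,cv2.COLOR_BGR2GRAY)
for r in (185,205):
    print(r,[(int(c),int(g[r,c]),round(float(tr(onplane(W,(c,r),.086))[1]),4)) for c in range(214,350,3)])
E
```

```text
bar [0.0095 0.1222]
grip/other [0.0146 0.0795]
185 [(214, 52, 0.1447), (217, 57, 0.1422), (220, 55, 0.1398), (223, 55, 0.1374), (226, 57, 0.135), (229, 55, 0.1326), (232, 52, 0.1301), (235, 136, 0.1277), (238, 151, 0.1253), (241, 130, 0.1229), (244, 101, 0.1205), (247, 83, 0.118), (250, 131, 0.1156), (253, 66, 0.1132), (256, 59, 0.1108), (259, 60, 0.1083), (262, 59, 0.1059), (265, 58, 0.1035), (268, 62, 0.1011), (271, 73, 0.0987), (274, 63, 0.0962), (277, 42, 0.0938), (280, 44, 0.0914), (283, 40, 0.089), (286, 42, 0.0865), (289, 39, 0.0841), (292, 44, 0.0817), (295, 43, 0.0793), (298, 43, 0.0769), (301, 42, 0.0744), (304, 44, 0.072), (307, 42, 0.0696), (310, 42, 0.0672), (313, 43, 0.0647), (316, 43, 0.0623), (319, 58, 0.0599), (322, 74, 0.0575), (325, 75, 0.0551), (328, 113, 0.0526), (331, 70, 0.0502), (334, 68, 0.0478), (337, 111, 0.0454), (340, 149, 0.0429), (343, 68, 0.0405), (346, 67, 0.0381), (349, 65, 0.0357)]
205 [(214, 64, 0.1454), (217, 66, 0.1429), (220, 65, 0.1404), (223, 64, 0.138), (226, 64, 0.1355), (229, 63, 0.133), (232, 63, 0.1306), (235, 132, 0.1281), (238, 148, 0.1256), (241, 129, 0.1231), (244, 99, 0.1207), (247, 73, 0.1182), (250, 79, 0.1157), (253, 92, 0.1133), (256, 51, 0.1108), (259, 28, 0.1083), (262, 10, 0.1058), (265, 28, 0.1034), (268, 64, 0.1009), (271, 72, 0.0984), (274, 58, 0.096), (277, 24, 0.0935), (280, 30, 0.091), (283, 21, 0.0885), (286, 24, 0.0861), (289, 24, 0.0836), (292, 22, 0.0811), (295, 25, 0.0786), (298, 24, 0.0762), (301, 37, 0.0737), (304, 36, 0.0712), (307, 25, 0.0688), (310, 48, 0.0663), (313, 70, 0.0638), (316, 72, 0.0613), (319, 76, 0.0589), (322, 77, 0.0564), (325, 89, 0.0539), (328, 96, 0.0514), (331, 66, 0.049), (334, 66, 0.0465), (337, 173, 0.044), (340, 60, 0.0416), (343, 66, 0.0391), (346, 67, 0.0366), (349, 63, 0.0341)]
```

>>> move_arm(steps=[{"dx": 0.1,"dy": -0.05,"dz": 0.3,"yaw": 0,"jaw": 0.22},{"dx": 0,"dy": 0,"dz": 0.6,"yaw": 0,"jaw": 0.22},{"dx": 0,"dy": 0,"dz": 0.6,"yaw": 0,"jaw": 0.22},{"dx": 0,"dy": 0,"dz": 0.6,"yaw": 0,"jaw": 0.22},{"dx": 0,"dy": 0,"dz": 0.5,"yaw": 0,"jaw": 0.22},{"dx": 0,"dy": 0,"dz": 0.4,"yaw": 0,"jaw": 0.22},{"dx": 0,"dy": 0,"dz": 0.3,"yaw": 0,"jaw": 0.22},{"dx": 0,"dy": 0,"dz": 0,"yaw": 0,"jaw": 0.22}])

```text
time: 17.35
ee_pos: [0.5573, 0.1272, 0.0921]
orientation: [0.999, 0.047, -0.001, 0.0]
force: [0.4, 0.6, -0.6]
finger_gap: 0.0662
grip_force: 0.0
```

>>> move_arm(steps=[{"dx": 0,"dy": 0,"dz": 0.4,"yaw": 0,"jaw": 0.22},{"dx": 0,"dy": 0,"dz": 0.4,"yaw": 0,"jaw": 0.22},{"dx": 0,"dy": 0,"dz": 0.4,"yaw": 0,"jaw": 0.22},{"dx": 0,"dy": 0,"dz": 0.3,"yaw": 0,"jaw": 0.22},{"dx": 0,"dy": 0,"dz": 0.1,"yaw": 0,"jaw": 0.22},{"dx": 0,"dy": 0,"dz": 0,"yaw": 0,"jaw": 0.22}])

```text
time: 17.95
ee_pos: [0.5576, 0.1272, 0.0607]
orientation: [0.999, 0.047, -0.0, -0.0]
force: [-0.1, 0.2, -0.3]
finger_gap: 0.0666
grip_force: 0.0
```

>>> move_arm(steps=[{"dx": 0,"dy": 0,"dz": 0,"yaw": 0,"jaw": 0.35},{"dx": 0,"dy": 0,"dz": 0,"yaw": 0,"jaw": 0.45},{"dx": 0,"dy": 0,"dz": 0,"yaw": 0,"jaw": 0.52},{"dx": 0,"dy": 0,"dz": 0,"yaw": 0,"jaw": 0.55},{"dx": 0,"dy": 0,"dz": 0,"yaw": 0,"jaw": 0.55}])

```text
time: 18.45
ee_pos: [0.558, 0.1273, 0.0613]
orientation: [0.999, 0.047, 0.0, -0.0]
force: [0.2, 1.3, 0.3]
finger_gap: 0.0381
grip_force: 0.0
```

>>> move_arm(steps=[{"dx": 0,"dy": 0,"dz": 0,"yaw": 0,"jaw": 0.57},{"dx": 0,"dy": 0,"dz": 0,"yaw": 0,"jaw": 0.59},{"dx": 0,"dy": 0,"dz": 0,"yaw": 0,"jaw": 0.61},{"dx": 0,"dy": 0,"dz": 0,"yaw": 0,"jaw": 0.61}])

```text
time: 18.85
ee_pos: [0.5579, 0.1272, 0.0611]
orientation: [0.999, 0.047, -0.0, -0.0]
force: [0.6, -0.1, -0.1]
finger_gap: 0.0334
grip_force: 0.0
```

>>> move_arm(steps=[{"dx": 0,"dy": 0,"dz": 0,"yaw": 0,"jaw": 0.63},{"dx": 0,"dy": 0,"dz": 0,"yaw": 0,"jaw": 0.64},{"dx": 0,"dy": 0,"dz": 0,"yaw": 0,"jaw": 0.64}])

```text
time: 19.15
ee_pos: [0.5579, 0.1273, 0.0611]
orientation: [0.999, 0.047, -0.0, -0.0]
force: [0.4, 0.1, 0.0]
finger_gap: 0.0303
grip_force: 0.0
```

```bash
python3 -c "
from tf import *
st()"
```

```text
t 19.15 tray xy [0.0025 0.1084] z 0.0611 F tray [0.4 0.1 0. ] gap 0.0303 grip 0.0
```

>>> move_arm(steps=[{"dx": 0,"dy": 0,"dz": 0,"yaw": 0,"jaw": 0.67},{"dx": 0,"dy": 0,"dz": 0,"yaw": 0,"jaw": 0.7},{"dx": 0,"dy": 0,"dz": 0,"yaw": 0,"jaw": 0.7}])

```text
time: 19.45
ee_pos: [0.558, 0.1265, 0.0613]
orientation: [0.999, 0.047, 0.0, 0.001]
force: [-0.5, -6.0, 2.8]
finger_gap: 0.0255
grip_force: 2.7
```

```bash
python3 - <<'E'
from tf import *
st()
im=optics.grab_frame("wrist")[:,:,::-1];cv2.imwrite("pics/w6.png",im)
im2=optics.grab_frame("side")[:,:,::-1];cv2.imwrite("pics/s6.png",im2)
o=np.zeros((600,800,3),np.uint8)
o[:384,:512]=im; a=cv2.resize(im2[160:270,215:311],None,fx=3,fy=3,interpolation=cv2.INTER_CUBIC);o[:330,512:800]=a
cv2.imwrite("pics/c6.png",o)
E
```

```text
t 19.45 tray xy [0.0025 0.1076] z 0.0613 F tray [-1.  -5.9  2.8] gap 0.0255 grip 2.7
```

View pics/c6.png

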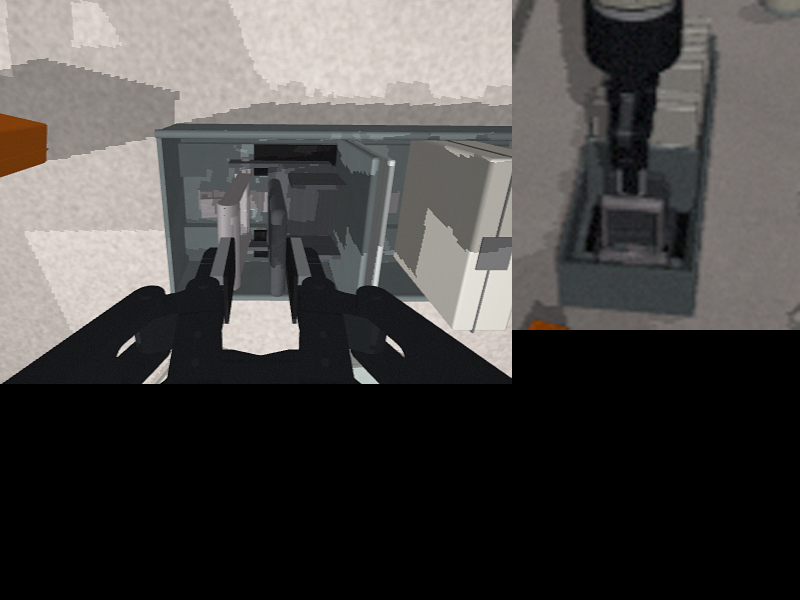

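The wrist view shows the finger tips at (228,260) and (298,260), astride the bar (230,210) and the grip (278,210). I measure how far the lever is squeezed.

```bash
python3 - <<'E'
from tf import *
st();W=P("wrist");im=cv2.imread("pics/w6.png");g=cv2.cvtColor(im,cv2.COLOR_BGR2GRAY)
for r in (195,210,222):
    for z in(.08,.092): print(r,z,[(int(c),int(g[r,c]),round(float(tr(onplane(W,(c,r),z))[1]),4)) for c in range(206,306,3)])
X=lambda y,z,x=.0025:np.array([[t[0]+np.cos(t[2])*x-np.sin(t[2])*y,t[1]+np.sin(t[2])*x+np.cos(t[2])*y,z]])
for x in(-.01,.0025,.014):
  for y in(.1076-.0128,.1076+.0128,.0945,.1295):print("proj",x,y,np.round(proj(W,X(y,.061,x))[0]),np.round(proj(W,X(y,.08,x))[0]))
E
```

```text
t 19.55 tray xy [0.0025 0.1076] z 0.0613 F tray [-0.5 -4.6  2.5] gap 0.0258 grip 2.7
195 0.08 [(206, 84, 0.1354), (209, 108, 0.1339), (212, 91, 0.1323), (215, 104, 0.1308), (218, 104, 0.1293), (221, 108, 0.1278), (224, 82, 0.1262), (227, 86, 0.1247), (230, 86, 0.1232), (233, 83, 0.1216), (236, 85, 0.1201), (239, 85, 0.1186), (242, 125, 0.1171), (245, 173, 0.1155), (248, 97, 0.114), (251, 136, 0.1125), (254, 103, 0.1109), (257, 106, 0.1094), (260, 111, 0.1079), (263, 103, 0.1063), (266, 142, 0.1048), (269, 58, 0.1033), (272, 47, 0.1018), (275, 47, 0.1002), (278, 44, 0.0987), (281, 44, 0.0972), (284, 98, 0.0956), (287, 73, 0.0941), (290, 75, 0.0926), (293, 74, 0.0911), (296, 71, 0.0895), (299, 71, 0.088), (302, 73, 0.0865), (305, 76, 0.0849)]
195 0.092 [(206, 84, 0.1332), (209, 108, 0.1318), (212, 91, 0.1304), (215, 104, 0.129), (218, 104, 0.1276), (221, 108, 0.1262), (224, 82, 0.1248), (227, 86, 0.1234), (230, 86, 0.122), (233, 83, 0.1206), (236, 85, 0.1192), (239, 85, 0.1178), (242, 125, 0.1163), (245, 173, 0.1149), (248, 97, 0.1135), (251, 136, 0.1121), (254, 103, 0.1107), (257, 106
[... 2836 characters left out ...]
), (284, 55, 0.0963), (287, 61, 0.0948), (290, 56, 0.0934), (293, 58, 0.0919), (296, 55, 0.0905), (299, 53, 0.089), (302, 57, 0.0876), (305, 58, 0.0861)]
proj -0.01 0.0948 [281. 249.] [284. 265.]
proj -0.01 0.12040000000000001 [239. 249.] [237. 265.]
proj -0.01 0.0945 [282. 249.] [284. 265.]
proj -0.01 0.1295 [224. 249.] [220. 265.]
proj 0.0025 0.0948 [282. 230.] [284. 245.]
proj 0.0025 0.12040000000000001 [239. 230.] [237. 245.]
proj 0.0025 0.0945 [282. 230.] [285. 245.]
proj 0.0025 0.1295 [223. 230.] [220. 245.]
proj 0.014 0.0948 [282. 212.] [285. 225.]
proj 0.014 0.12040000000000001 [238. 212.] [236. 225.]
proj 0.014 0.0945 [283. 212.] [285. 225.]
proj 0.014 0.1295 [223. 212.] [219. 225.]
```

The bar has not moved, and the images show the pads ending about 30 mm above the commanded TCP. The fingers therefore closed over the tops of the grip and bar. I reopen, go lower and retry.

>>> move_arm(steps=[{"dx": 0,"dy": 0,"dz": 0,"yaw": 0,"jaw": 0.5},{"dx": 0,"dy": -0.1,"dz": 0,"yaw": 0,"jaw": 0.22},{"dx": 0,"dy": 0,"dz": 0,"yaw": 0,"jaw": 0.22},{"dx": 0,"dy": 0,"dz": 0,"yaw": 0,"jaw": 0.22},{"dx": 0,"dy": 0,"dz": 0,"yaw": 0,"jaw": 0.22},{"dx": 0,"dy": 0,"dz": 0.2,"yaw": 0,"jaw": 0.22},{"dx": 0,"dy": 0,"dz": 0.2,"yaw": 0,"jaw": 0.22},{"dx": 0,"dy": 0,"dz": 0.2,"yaw": 0,"jaw": 0.22},{"dx": 0,"dy": 0,"dz": 0,"yaw": 0,"jaw": 0.22}])

```text
time: 20.45
ee_pos: [0.5571, 0.1292, 0.0483]
orientation: [0.999, 0.047, -0.001, -0.0]
force: [-0.7, 0.1, 0.3]
finger_gap: 0.0667
grip_force: 0.0
```

```bash
python3 -c "
from tf import *
st()"
```

```text
t 20.45 tray xy [0.0018 0.1104] z 0.0483 F tray [-0.7  0.2  0.3] gap 0.0667 grip 0.0
```

>>> move_arm(steps=[{"dx": 0,"dy": 0,"dz": 0.2,"yaw": 0,"jaw": 0.22},{"dx": 0,"dy": 0,"dz": 0.2,"yaw": 0,"jaw": 0.22},{"dx": 0,"dy": 0,"dz": 0.2,"yaw": 0,"jaw": 0.22},{"dx": 0,"dy": 0,"dz": 0.15,"yaw": 0,"jaw": 0.22},{"dx": 0,"dy": 0,"dz": 0,"yaw": 0,"jaw": 0.22}])

```text
time: 20.95
ee_pos: [0.5572, 0.1292, 0.0336]
orientation: [0.999, 0.047, -0.001, -0.0]
force: [-0.0, 0.1, -0.5]
finger_gap: 0.0664
grip_force: 0.0
```

>>> move_arm(steps=[{"dx": 0,"dy": 0,"dz": 0,"yaw": 0,"jaw": 0.4},{"dx": 0,"dy": 0,"dz": 0,"yaw": 0,"jaw": 0.5},{"dx": 0,"dy": 0,"dz": 0,"yaw": 0,"jaw": 0.55},{"dx": 0,"dy": 0,"dz": 0,"yaw": 0,"jaw": 0.58},{"dx": 0,"dy": 0,"dz": 0,"yaw": 0,"jaw": 0.58}])

```text
time: 21.45
ee_pos: [0.5579, 0.1298, 0.0344]
orientation: [0.999, 0.047, 0.0, -0.0]
force: [-1.0, 4.0, 2.6]
finger_gap: 0.0359
grip_force: 2.0
```

>>> move_arm(steps=[{"dx": 0,"dy": 0,"dz": 0,"yaw": 0,"jaw": 0.6},{"dx": 0,"dy": 0,"dz": 0,"yaw": 0,"jaw": 0.62},{"dx": 0,"dy": 0,"dz": 0,"yaw": 0,"jaw": 0.62}])

```text
time: 21.75
ee_pos: [0.558, 0.1289, 0.0347]
orientation: [0.999, 0.047, 0.0, 0.0]
force: [-1.6, 0.4, 6.9]
finger_gap: 0.0324
grip_force: 7.2
```

```bash
python3 -c "
from tf import *
st()"
```

```text
t 21.75 tray xy [0.0027 0.11  ] z 0.0347 F tray [-1.5  0.5  6.9] gap 0.0324 grip 7.2
```

>>> move_arm(steps=[{"dx": 0,"dy": 0,"dz": 0,"yaw": 0,"jaw": 0.645},{"dx": 0,"dy": 0,"dz": 0,"yaw": 0,"jaw": 0.645},{"dx": 0,"dy": 0.1,"dz": 0,"yaw": 0,"jaw": 0.645},{"dx": 0,"dy": 0.15,"dz": 0,"yaw": 0,"jaw": 0.645},{"dx": 0,"dy": 0.15,"dz": 0,"yaw": 0,"jaw": 0.645},{"dx": 0,"dy": 0.15,"dz": 0,"yaw": 0,"jaw": 0.645},{"dx": 0,"dy": 0.15,"dz": 0,"yaw": 0,"jaw": 0.645}])

```text
time: 22.45
ee_pos: [0.5593, 0.1151, 0.0348]
orientation: [0.999, 0.047, 0.0, -0.0]
force: [-3.1, 2.0, 8.2]
finger_gap: 0.0304
grip_force: 7.0
```

```bash
python3 -c "
from tf import *
st()"
```

```text
t 22.45 tray xy [0.0027 0.0962] z 0.0348 F tray [-2.9  2.3  8.2] gap 0.0304 grip 7.0
```

>>> move_arm(steps=[{"dx": 0,"dy": 0.15,"dz": 0,"yaw": 0,"jaw": 0.645},{"dx": 0,"dy": 0.15,"dz": 0,"yaw": 0,"jaw": 0.645},{"dx": 0,"dy": 0.15,"dz": 0,"yaw": 0,"jaw": 0.645},{"dx": 0,"dy": 0.15,"dz": 0,"yaw": 0,"jaw": 0.645},{"dx": 0,"dy": 0.15,"dz": 0,"yaw": 0,"jaw": 0.645},{"dx": 0,"dy": 0.15,"dz": 0,"yaw": 0,"jaw": 0.645},{"dx": 0,"dy": 0.1,"dz": 0,"yaw": 0,"jaw": 0.645},{"dx": 0,"dy": 0.1,"dz": 0,"yaw": 0,"jaw": 0.645},{"dx": 0,"dy": 0.1,"dz": 0,"yaw": 0,"jaw": 0.645},{"dx": 0,"dy": 0.1,"dz": 0,"yaw": 0,"jaw": 0.645},{"dx": 0,"dy": 0.1,"dz": 0,"yaw": 0,"jaw": 0.645},{"dx": 0,"dy": 0.1,"dz": 0,"yaw": 0,"jaw": 0.645}])

```text
time: 23.65
ee_pos: [0.5618, 0.0854, 0.0348]
orientation: [0.999, 0.047, 0.0, -0.0]
force: [-3.3, 2.4, 8.4]
finger_gap: 0.0305
grip_force: 6.6
```

```bash
python3 -c "
from tf import *
st()"
```

```text
t 23.65 tray xy [0.0025 0.0664] z 0.0348 F tray [-3.1  2.7  8.4] gap 0.0305 grip 6.6
```

>>> move_arm(steps=[{"dx": 0,"dy": 0.1,"dz": 0,"yaw": 0,"jaw": 0.645},{"dx": 0,"dy": 0.1,"dz": 0,"yaw": 0,"jaw": 0.645},{"dx": 0,"dy": 0.1,"dz": 0,"yaw": 0,"jaw": 0.645},{"dx": 0,"dy": 0.1,"dz": 0,"yaw": 0,"jaw": 0.645},{"dx": 0,"dy": 0.1,"dz": 0,"yaw": 0,"jaw": 0.645},{"dx": 0,"dy": 0.1,"dz": 0,"yaw": 0,"jaw": 0.645},{"dx": 0,"dy": 0.1,"dz": 0,"yaw": 0,"jaw": 0.645},{"dx": 0,"dy": 0.1,"dz": 0,"yaw": 0,"jaw": 0.645},{"dx": 0,"dy": 0.1,"dz": 0,"yaw": 0,"jaw": 0.645},{"dx": 0,"dy": 0.1,"dz": 0,"yaw": 0,"jaw": 0.645}])

```text
time: 24.65
ee_pos: [0.5635, 0.0655, 0.0348]
orientation: [0.999, 0.047, -0.0, -0.0]
force: [-2.0, 1.9, 9.2]
finger_gap: 0.0304
grip_force: 6.7
```

```bash
python3 -c "
from tf import *
st()"
```

```text
t 24.65 tray xy [0.0024 0.0464] z 0.0348 F tray [-1.8  2.1  9.2] gap 0.0304 grip 6.7
```

>>> move_arm(steps=[{"dx": 0,"dy": 0.08,"dz": 0,"yaw": 0,"jaw": 0.645},{"dx": 0,"dy": 0.08,"dz": 0,"yaw": 0,"jaw": 0.645},{"dx": 0,"dy": 0.08,"dz": 0,"yaw": 0,"jaw": 0.645},{"dx": 0,"dy": 0.08,"dz": 0,"yaw": 0,"jaw": 0.645},{"dx": 0,"dy": 0.08,"dz": 0,"yaw": 0,"jaw": 0.645},{"dx": 0,"dy": 0.08,"dz": 0,"yaw": 0,"jaw": 0.645},{"dx": 0,"dy": 0.08,"dz": 0,"yaw": 0,"jaw": 0.645},{"dx": 0,"dy": 0.08,"dz": 0,"yaw": 0,"jaw": 0.645},{"dx": 0,"dy": 0.08,"dz": 0,"yaw": 0,"jaw": 0.645},{"dx": 0,"dy": 0.08,"dz": 0,"yaw": 0,"jaw": 0.645},{"dx": 0,"dy": 0.05,"dz": 0,"yaw": 0,"jaw": 0.645},{"dx": 0,"dy": 0.05,"dz": 0,"yaw": 0,"jaw": 0.645}])

```text
time: 25.85
ee_pos: [0.5651, 0.0478, 0.0348]
orientation: [0.999, 0.047, -0.0, -0.0]
force: [-3.4, 3.3, 9.4]
finger_gap: 0.0304
grip_force: 6.2
```

```bash
python3 -c "
from tf import *
st()"
```

```text
t 25.85 tray xy [0.0022 0.0286] z 0.0348 F tray [-3.1  3.6  9.4] gap 0.0304 grip 6.2
```

>>> move_arm(steps=[{"dx": 0,"dy": 0.05,"dz": 0,"yaw": 0,"jaw": 0.645},{"dx": 0,"dy": 0.05,"dz": 0,"yaw": 0,"jaw": 0.645},{"dx": 0,"dy": 0.05,"dz": 0,"yaw": 0,"jaw": 0.645},{"dx": 0,"dy": 0.05,"dz": 0,"yaw": 0,"jaw": 0.645}])

```text
time: 26.25
ee_pos: [0.5654, 0.044, 0.0347]
orientation: [0.999, 0.047, -0.0, -0.0]
force: [-2.5, 3.6, 8.9]
finger_gap: 0.0306
grip_force: 6.0
```

```bash
python3 -c "
from tf import *
st()"
```

```text
t 26.25 tray xy [0.0022 0.0248] z 0.0347 F tray [-2.2  3.8  8.9] gap 0.0306 grip 6.0
```

>>> move_arm(steps=[{"dx": 0,"dy": 0.05,"dz": 0,"yaw": 0,"jaw": 0.645},{"dx": 0,"dy": 0.05,"dz": 0,"yaw": 0,"jaw": 0.645},{"dx": 0,"dy": 0,"dz": 0,"yaw": 0,"jaw": 0.645}])

```text
time: 26.55
ee_pos: [0.5656, 0.0419, 0.0347]
orientation: [0.999, 0.047, -0.0, -0.0]
force: [-2.8, 3.7, 8.1]
finger_gap: 0.0305
grip_force: 6.2
```

>>> move_arm(steps=[{"dx": 0,"dy": 0.05,"dz": 0,"yaw": 0,"jaw": 0.645},{"dx": 0,"dy": 0,"dz": 0,"yaw": 0,"jaw": 0.645}])

```text
time: 26.75
ee_pos: [0.5657, 0.0411, 0.0346]
orientation: [0.999, 0.047, -0.0, -0.0]
force: [-2.4, 3.8, 8.2]
finger_gap: 0.0306
grip_force: 5.9
```

>>> move_arm(steps=[{"dx": 0,"dy": 0.05,"dz": 0,"yaw": 0,"jaw": 0.645},{"dx": 0,"dy": 0,"dz": 0,"yaw": 0,"jaw": 0.645}])

```text
time: 26.95
ee_pos: [0.5658, 0.0402, 0.0346]
orientation: [0.999, 0.047, -0.0, -0.0]
force: [-3.3, 4.4, 8.0]
finger_gap: 0.0304
grip_force: 5.8
```

```bash
python3 -c "
from tf import *
st()"
```

```text
t 26.95 tray xy [0.0022 0.021 ] z 0.0346 F tray [-2.9  4.7  8. ] gap 0.0304 grip 5.8
```

>>> move_arm(steps=[{"dx": 0,"dy": 0.05,"dz": 0,"yaw": 0,"jaw": 0.645},{"dx": 0,"dy": 0,"dz": 0,"yaw": 0,"jaw": 0.645}])

```text
time: 27.15
ee_pos: [0.5659, 0.0393, 0.0346]
orientation: [0.999, 0.047, -0.0, -0.001]
force: [-1.7, 5.2, 7.2]
finger_gap: 0.0303
grip_force: 5.5
```

>>> move_arm(steps=[{"dx": 0,"dy": 0.05,"dz": 0,"yaw": 0,"jaw": 0.645},{"dx": 0,"dy": 0,"dz": 0,"yaw": 0,"jaw": 0.645}])

```text
time: 27.35
ee_pos: [0.566, 0.0385, 0.0345]
orientation: [0.999, 0.047, -0.0, -0.001]
force: [-1.7, 6.5, 7.1]
finger_gap: 0.0305
grip_force: 5.1
```

>>> move_arm(steps=[{"dx": 0,"dy": 0.05,"dz": 0,"yaw": 0,"jaw": 0.645},{"dx": 0,"dy": 0,"dz": 0,"yaw": 0,"jaw": 0.645}])

```text
time: 27.55
ee_pos: [0.566, 0.0378, 0.0344]
orientation: [0.999, 0.047, -0.0, -0.001]
force: [-1.7, 7.3, 6.3]
finger_gap: 0.0303
grip_force: 4.6
```

```bash
python3 -c "
from tf import *
st()"
```

```text
t 27.55 tray xy [0.0023 0.0185] z 0.0344 F tray [-1.   7.4  6.3] gap 0.0303 grip 4.6
```

>>> move_arm(steps=[{"dx": 0,"dy": 0.05,"dz": 0,"yaw": 0,"jaw": 0.645},{"dx": 0,"dy": 0,"dz": 0,"yaw": 0,"jaw": 0.645}])

```text
time: 27.75
ee_pos: [0.5661, 0.037, 0.0344]
orientation: [0.999, 0.047, -0.0, -0.001]
force: [-1.6, 8.7, 6.9]
finger_gap: 0.0305
grip_force: 4.1
```

>>> move_arm(steps=[{"dx": 0,"dy": 0.05,"dz": 0,"yaw": 0,"jaw": 0.645},{"dx": 0,"dy": 0,"dz": 0,"yaw": 0,"jaw": 0.645}])

```text
time: 27.95
ee_pos: [0.5662, 0.0361, 0.0344]
orientation: [0.999, 0.047, -0.0, -0.001]
force: [-1.9, 8.3, 6.3]
finger_gap: 0.0305
grip_force: 4.3
```

```bash
python3 -c "
from tf import *
st()"
```

```text
t 27.95 tray xy [0.0023 0.0169] z 0.0344 F tray [-1.1  8.4  6.3] gap 0.0305 grip 4.3
```

>>> move_arm(steps=[{"dx": 0,"dy": 0.04,"dz": 0,"yaw": 0,"jaw": 0.645},{"dx": 0,"dy": 0,"dz": 0,"yaw": 0,"jaw": 0.645}])

```text
time: 28.15
ee_pos: [0.5662, 0.0355, 0.0344]
orientation: [0.999, 0.047, -0.0, -0.001]
force: [-0.9, 9.4, 6.7]
finger_gap: 0.0301
grip_force: 4.7
```

>>> move_arm(steps=[{"dx": 0,"dy": 0.03,"dz": 0,"yaw": 0,"jaw": 0.645},{"dx": 0,"dy": 0,"dz": 0,"yaw": 0,"jaw": 0.645},{"dx": 0,"dy": 0,"dz": 0,"yaw": 0,"jaw": 0.645}])

```text
time: 28.45
ee_pos: [0.5663, 0.0351, 0.0344]
orientation: [0.999, 0.047, -0.0, -0.001]
force: [-2.1, 10.1, 7.1]
finger_gap: 0.0302
grip_force: 5.0
```

```bash
python3 -c "
from tf import *
st()"
```

```text
t 28.45 tray xy [0.0023 0.0158] z 0.0344 F tray [-1.2 10.3  7.1] gap 0.0302 grip 5.0
```

>>> move_arm(steps=[{"dx": 0,"dy": 0,"dz": 0,"yaw": 0,"jaw": 0.62},{"dx": 0,"dy": 0,"dz": 0,"yaw": 0,"jaw": 0.59},{"dx": 0,"dy": 0,"dz": 0,"yaw": 0,"jaw": 0.56},{"dx": 0,"dy": 0,"dz": 0,"yaw": 0,"jaw": 0.53},{"dx": 0,"dy": 0,"dz": 0,"yaw": 0,"jaw": 0.53}])

```text
time: 28.95
ee_pos: [0.5662, 0.0342, 0.0336]
orientation: [0.999, 0.047, -0.0, -0.001]
force: [0.2, 5.7, -1.9]
finger_gap: 0.0402
grip_force: 3.2
```

```bash
python3 -c "
from tf import *
st()"
```

```text
t 28.95 tray xy [0.0021 0.015 ] z 0.0336 F tray [ 0.7  5.7 -1.9] gap 0.0402 grip 3.2
```

>>> move_arm(steps=[{"dx": 0,"dy": -0.05,"dz": 0,"yaw": 0,"jaw": 0.51},{"dx": 0,"dy": -0.05,"dz": 0,"yaw": 0,"jaw": 0.49},{"dx": 0,"dy": -0.05,"dz": 0,"yaw": 0,"jaw": 0.48},{"dx": 0,"dy": 0,"dz": 0,"yaw": 0,"jaw": 0.48}])

```text
time: 29.35
ee_pos: [0.5657, 0.0368, 0.0335]
orientation: [0.999, 0.047, -0.001, -0.0]
force: [-0.4, 5.3, -3.5]
finger_gap: 0.0442
grip_force: 2.4
```

```bash
python3 -c "
from tf import *
st()"
```

```text
t 29.35 tray xy [0.0018 0.0176] z 0.0335 F tray [ 0.1  5.3 -3.5] gap 0.0442 grip 2.4
```

>>> move_arm(steps=[{"dx": 0,"dy": -0.05,"dz": 0,"yaw": 0,"jaw": 0.48},{"dx": 0,"dy": -0.05,"dz": 0,"yaw": 0,"jaw": 0.48},{"dx": 0,"dy": 0,"dz": 0,"yaw": 0,"jaw": 0.48}])

```text
time: 29.65
ee_pos: [0.5657, 0.0384, 0.0339]
orientation: [0.999, 0.047, -0.001, -0.0]
force: [-0.8, 4.7, -2.9]
finger_gap: 0.0444
grip_force: 2.2
```

```bash
python3 -c "
from tf import *
st()"
```

```text
t 29.65 tray xy [0.002  0.0192] z 0.0339 F tray [-0.3  4.7 -2.9] gap 0.0444 grip 2.2
```

>>> move_arm(steps=[{"dx": 0,"dy": -0.05,"dz": 0,"yaw": 0,"jaw": 0.48},{"dx": 0,"dy": -0.05,"dz": 0,"yaw": 0,"jaw": 0.48},{"dx": 0,"dy": 0,"dz": 0,"yaw": 0,"jaw": 0.48}])

```text
time: 29.95
ee_pos: [0.5659, 0.0403, 0.0341]
orientation: [0.999, 0.047, -0.0, -0.0]
force: [-1.8, 4.5, -3.0]
finger_gap: 0.0446
grip_force: 2.0
```

```bash
python3 -c "
from tf import *
st()"
```

```text
t 29.95 tray xy [0.0024 0.0211] z 0.0341 F tray [-1.4  4.6 -3. ] gap 0.0446 grip 2.0
```

>>> move_arm(steps=[{"dx": 0,"dy": -0.05,"dz": 0,"yaw": 0,"jaw": 0.48},{"dx": 0,"dy": -0.05,"dz": 0,"yaw": 0,"jaw": 0.48},{"dx": 0,"dy": 0,"dz": 0,"yaw": 0,"jaw": 0.48}])

```text
time: 30.25
ee_pos: [0.5661, 0.0423, 0.0342]
orientation: [0.999, 0.047, 0.0, 0.0]
force: [-1.5, 3.7, -2.7]
finger_gap: 0.0444
grip_force: 1.8
```

```bash
python3 -c "
from tf import *
st()"
```

```text
t 30.25 tray xy [0.0027 0.023 ] z 0.0342 F tray [-1.2  3.8 -2.7] gap 0.0444 grip 1.8
```

>>> move_arm(steps=[{"dx": 0,"dy": -0.05,"dz": 0,"yaw": 0,"jaw": 0.48},{"dx": 0,"dy": -0.05,"dz": 0,"yaw": 0,"jaw": 0.48},{"dx": 0,"dy": 0,"dz": 0,"yaw": 0,"jaw": 0.48}])

```text
time: 30.55
ee_pos: [0.5661, 0.0443, 0.0342]
orientation: [0.999, 0.047, 0.0, 0.0]
force: [-0.6, 3.5, -2.0]
finger_gap: 0.0444
grip_force: 1.5
```

```bash
python3 -c "
from tf import *
st()"
```

```text
t 30.55 tray xy [0.0029 0.025 ] z 0.0342 F tray [-0.2  3.5 -2. ] gap 0.0444 grip 1.5
```

>>> move_arm(steps=[{"dx": 0,"dy": -0.05,"dz": 0,"yaw": 0,"jaw": 0.48},{"dx": 0,"dy": -0.05,"dz": 0,"yaw": 0,"jaw": 0.48},{"dx": 0,"dy": 0,"dz": 0,"yaw": 0,"jaw": 0.48}])

```text
time: 30.85
ee_pos: [0.5662, 0.0454, 0.0344]
orientation: [0.999, 0.047, 0.001, 0.001]
force: [1.0, -3.0, -1.1]
finger_gap: 0.0444
grip_force: 1.6
```

```bash
python3 -c "
from tf import *
st()"
```

```text
t 30.85 tray xy [0.0032 0.0261] z 0.0344 F tray [ 0.7 -3.1 -1.1] gap 0.0444 grip 1.6
```

>>> move_arm(steps=[{"dx": 0,"dy": -0.05,"dz": 0,"yaw": 0,"jaw": 0.48},{"dx": 0,"dy": -0.05,"dz": 0,"yaw": 0,"jaw": 0.48},{"dx": 0,"dy": 0,"dz": 0,"yaw": 0,"jaw": 0.48}])

```text
time: 31.15
ee_pos: [0.5662, 0.0456, 0.0343]
orientation: [0.999, 0.047, 0.001, 0.002]
force: [1.4, -11.1, -1.8]
finger_gap: 0.0444
grip_force: 5.8
```

```bash
python3 -c "
from tf import *
st()"
```

```text
t 31.15 tray xy [0.0032 0.0263] z 0.0343 F tray [  0.4 -11.2  -1.8] gap 0.0444 grip 5.8
```

>>> move_arm(steps=[{"dx": 0,"dy": 0.1,"dz": 0,"yaw": 0,"jaw": 0.42},{"dx": 0,"dy": 0.03,"dz": 0,"yaw": 0,"jaw": 0.3},{"dx": 0,"dy": 0,"dz": 0,"yaw": 0,"jaw": 0.27},{"dx": 0,"dy": 0,"dz": 0,"yaw": 0,"jaw": 0.27},{"dx": 0,"dy": 0,"dz": 0,"yaw": 0,"jaw": 0.27}])

```text
time: 31.65
ee_pos: [0.5656, 0.0459, 0.0341]
orientation: [0.999, 0.047, 0.0, -0.0]
force: [0.0, 0.4, 1.2]
finger_gap: 0.0625
grip_force: 0.0
```

```bash
python3 -c "
from tf import *
st()"
```

```text
t 31.65 tray xy [0.0026 0.0267] z 0.0341 F tray [0.  0.4 1.2] gap 0.0625 grip 0.0
```

>>> move_arm(steps=[{"dx": 0,"dy": 0,"dz": -0.2,"yaw": 0,"jaw": 0.27},{"dx": 0,"dy": 0,"dz": -0.3,"yaw": 0,"jaw": 0.27},{"dx": 0,"dy": 0,"dz": -0.3,"yaw": 0,"jaw": 0.27},{"dx": 0,"dy": 0,"dz": -0.4,"yaw": 0,"jaw": 0.27},{"dx": 0,"dy": 0,"dz": -0.5,"yaw": 0,"jaw": 0.27},{"dx": 0,"dy": 0,"dz": -1,"yaw": 0,"jaw": 0.27},{"dx": 0,"dy": 0,"dz": -1,"yaw": 0,"jaw": 0.27},{"dx": 0,"dy": 0,"dz": -1,"yaw": 0,"jaw": 0.27},{"dx": 0,"dy": 0,"dz": -1,"yaw": 0,"jaw": 0.27},{"dx": 0,"dy": 0,"dz": -1,"yaw": 0,"jaw": 0.27},{"dx": 0,"dy": 0,"dz": -0.5,"yaw": 0,"jaw": 0.27},{"dx": 0,"dy": 0,"dz": 0,"yaw": 0,"jaw": 0.27}])

```text
time: 32.85
ee_pos: [0.5669, 0.0456, 0.1801]
orientation: [0.999, 0.047, 0.002, 0.0]
force: [0.7, 0.2, 0.0]
finger_gap: 0.0622
grip_force: 0.0
```

```bash
python3 - <<'E'
from tf import *
st();W=P("wrist")
im=optics.grab_frame("wrist")[:,:,::-1];cv2.imwrite("pics/w9.png",im);g=cv2.cvtColor(im,cv2.COLOR_BGR2GRAY)
for l in("lever_bar","grip_fixed","box4","follower_face"):
    print(l,[(np.round(d["position"]),round(d["score"],2),tr(onplane(W,d["position"],.085))) for d in spot_in("wrist",l)][:5])
r=int(proj(W,[[.5655,.03,.09]])[0][1]);print(r,[(int(g[r,c]),round(float(tr(onplane(W,(c,r),.09))[1]),3)) for c in range(130,500,4)])
E
```

```text
t 32.85 tray xy [0.0038 0.0262] z 0.1801 F tray [0.8 0.1 0. ] gap 0.0622 grip 0.0
lever_bar [(array([249., 179.]), 0.73, array([0.0097, 0.0357]))]
grip_fixed [(array([300., 172.]), 0.55, array([ 0.0155, -0.0086])), (array([338., 183.]), 0.42, array([ 0.0064, -0.0423]))]
box4 [(array([ 21., 132.]), 0.92, array([0.0496, 0.2267])), (array([430., 178.]), 0.86, array([ 0.0104, -0.1225])), (array([465., 184.]), 0.75, array([ 0.0053, -0.1544])), (array([398., 181.]), 0.75, array([ 0.0082, -0.0949])), (array([360., 179.]), 0.67, array([ 0.0097, -0.0608]))]
follower_face [(array([339., 182.]), 0.75, array([ 0.0072, -0.0429])), (array([247., 178.]), 0.35, array([0.01  , 0.0378]))]
190 [(48, 0.14), (46, 0.136), (65, 0.133), (64, 0.129), (65, 0.126), (65, 0.122), (66, 0.119), (77, 0.115), (75, 0.112), (76, 0.108), (77, 0.105), (77, 0.101), (102, 0.098), (104, 0.094), (103, 0.091), (105, 0.087), (106, 0.084), (104, 0.08), (106, 0.077), (106, 0.073), (107, 0.07), (104, 0.066), (108, 0.063), (107, 0.059), (108, 0.056), (109, 0.052), (108, 0.049), (133, 0.046), (138, 0.042), (101, 0.039), (102, 0.03
[... 185 characters left out ...]
, (43, -0.017), (45, -0.021), (57, -0.024), (38, -0.028), (73, -0.031), (83, -0.035), (82, -0.038), (138, -0.041), (126, -0.045), (190, -0.048), (102, -0.052), (103, -0.055), (104, -0.059), (102, -0.062), (97, -0.066), (184, -0.069), (182, -0.073), (149, -0.076), (191, -0.08), (101, -0.083), (100, -0.087), (100, -0.09), (100, -0.094), (146, -0.097), (183, -0.101), (184, -0.104), (193, -0.108), (137, -0.111), (97, -0.115), (97, -0.118), (97, -0.121), (97, -0.125), (184, -0.128), (178, -0.132), (165, -0.135), (184, -0.139), (92, -0.142), (95, -0.146), (97, -0.149), (95, -0.153), (93, -0.156), (178, -0.16), (177, -0.163), (120, -0.167), (127, -0.17), (123, -0.174), (126, -0.177), (122, -0.181)]
```

The boxes stand at about 30 mm pitch. The lever bar is back at its rest distance from the grip (about 44 mm), and the follower held against an 11 N pull. I hand in.

```bash
python3 -c "
from station import robot
print(robot.finish_job())"
```

```text
the job is handed in; nothing more can be done
None
```

I handed the job in with box4 filed between the other three boxes and the follower, facing as they do, all four boxes close together, and the follower's catch in its last fitting notch; it held against an 11 N pull.

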